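# Load the food warmer with rice balls and set its thermostat

### The arm

A 6-joint arm with a two-finger parallel gripper is mounted at the origin on the work surface. World frame = base frame: x ahead of the robot, y to its left, z up, the work surface at z = 0. Lengths are in mm, angles in rad, forces in N, time in s.
With the tool pointing down it reaches from about 300 to 775 mm from the base axis. Payload 14.6 kg.
Tool frame: the origin (TCP) lies midway between the tips of the shut fingers; the grasp point (between the pads) lies 19 mm behind it (manip.grasp_offset is the distance from the TCP to the grasp point, in mm); z points along the fingers, y is the line along which they close (so a half turn about z gives the same grasp; the last joint's range is limited). The gripper opens to 94 mm and grips with 3 to 60 N. Pads are 16 mm wide; open, the fingers measure 119 mm over their backs; the gripper's body (75 mm by 177 mm) begins 78 mm behind the grasp point.
Start: joints at [-1.269, 0.3, 1.521, -0, 1.321, -0.067], TCP at [198.265, -513.011, 205.446] pointing down, gripper open.
Joint ranges: [-3.03, 3.03], [-0.79, 2.21], [0.23, 2.52], [-1.04, 4.18], [0, 3.07], [-2.55, 2.55]. Speed limits (rad/s): [2.22, 2.22, 2.57, 3.14, 3.14, 3.14].

### API

Orientations are given as [roll, pitch, yaw] about the fixed x, y, z axes, in that order (R = Rz(yaw) Ry(pitch) Rx(roll)).
In Python, from cell import manip, viewer gives the robot as it stands. The module is installed in compiled form; this text tells all that it offers.
- The arm moves only by the tool move_arm, never from a script. Its argument "moves" is a list of rows, each a list of 4 numbers: the shift along the tool's x, y, z in m, then the turn about the tool's z in rad. A call has 1 to 12 rows; each row is the pose to reach, as a shift and turn from the pose commanded when the call began, along the tool's axes at that moment; what a row does not reach only later rows make up. A row lasts 1/10 s, in which the tool goes at most 50 mm and 8.59 degrees, less where a joint would pass 70% of its speed; a pose out of reach is approached as far as the arm can. A call with a gripper value outside its range is refused whole. "jaw" is the finger opening in m, from 0 to 0.094, set as the call begins (left out, the last holds). The fingers move at their own pace and stop on an object; "squeeze" is the grip in N (left out, the last holds). Time passes only in rows, so rows that repeat a pose let the fingers close. It gives the time, the measured TCP pose, the force, the opening and the grip force at its end, in the units of the state.
- manip.read_state(): the state, without advancing time (a new reading comes with each control period).
- viewer.camera(name): name is "scene" or "side" or "wrist"; returns a dict with "frame" (400x640x3 uint8, blue, green, red), "z_map" (400x640 float32, mm along the optical axis (not along the pixel's ray), 0 where there is no reading), "fx", "fy", "cx", "cy" (pixels), "origin" and "orientation" of the camera in the world. Camera axes: x right, y down, z forward; pixel columns grow to the right and rows downward; lengths in mm; the calibration is good to about 2 mm. A picture is of the moment at which its call begins.
- manip.sign_off(): hands the job in; it is judged then, once.
The state is a dict: "clock": time; "joints": joint angles; "qd": joint speeds; "effort": joint torques, N m; "eef_pos": TCP position; "eef_rot": TCP orientation; "wrist_force": force on the tool from outside, world axes, zero at the start; "moment": the same for the moment, N m; "finger_gap": finger opening in mm; "finger_force": force on a finger pad.
Only numpy, scipy, OpenCV 4.12 (cv2) and the standard library are available. Lean on these libraries where they do the work, as an engineer would, in place of code of your own. Each camera call takes 0.05 s, during which the arm holds its last target. There are 200 camera calls.

### The job

Use the scoop to move every rice ball from the round pan into the well of the food warmer; do not touch the food with the gripper itself. When all are in, stand the scoop upright on its white rest again and let go of it, and only then turn the thermostat knob until its pointer lines up with the tab of the marker ring. Leave the jar, the box and the tub where they are.

Things in the scene. Friction and masses are not known exactly. Their poses are not given: they have to be found in the camera images.
- pan: Round open aluminium pan standing on the steel table, fixed. Origin: centre of its underside. Inner radius 135 mm (outer 139), the wall inside slightly faceted (twelve flats, as little as 132 mm from the centre), flat inner floor 4 mm above the table, upright walls 4 mm thick, rim 42 mm above the table (45 mm with its bead). Four to six rice balls lie in it.
- warmer: Countertop food warmer, a steel box 300 (its x) x 240 (its y) x 110 mm high, fixed. Origin: centre of its underside. Towards its -x side (the robot's side) it has a flat ledge 100 mm wide with the thermostat, on top at 110 mm; the rest is an open rectangular well. It and the pan may change places.
- well (a point): Centre of the flat inner floor of the warmer's well; axes as the warmer's. The well is 188 mm along x and 204 mm along y inside, its floor is 30 mm above the table and its walls rise 80 mm above that floor.
- thermostat (a joint): Thermostat: black knob facing up on the warmer's ledge, its axis 100 mm from the warmer's origin along -x. Value in rad, 0 to 4.7, growing clockwise seen from above; stays where left (friction about 0.05 N m). At 0 the pointer points along the warmer's -x.
- thermostat_grip (a point): On the knob's axis, at the height to grip its bar (37 mm over the ledge, 7 mm below the bar's top). The bar is 53 mm long, 14 mm thick, 30 mm tall, lies along the pointer's direction and stands on a disc 56 mm across.
- pointer (a point): Pointer end of the knob: on its rim 28 mm from its axis, on the side of the white line on the bar's top; turns with the knob. Height 44 mm over the ledge.
- mark (a point): The wanted setting: 28 mm from the knob's axis, at the pointer's height, towards the marker's tab. The marker is a thin flat ring fixed on the ledge round the knob, 87 mm across, with one raised black tab (9 x 8 x 8 mm, 45 mm from the axis, white stroke on top). Its angle differs in each run; from the pointer's start it is always less than 2.7 rad away clockwise.
- rest: White plastic scoop rest, a flat plate 200 (x) x 160 (y) x 6 mm lying fixed on the table. Origin: centre of its underside. At the start the scoop stands on it.
- scoop: Loose steel food scoop, about 0.2 kg. x points forward out of its open front; origin: middle of the bowl's underside. Flat floor 3 mm thick, 82 mm wide (76 inside), x from -35 to 35 mm; back wall 48 mm high at x = -35; side walls 40 mm high in the rear half, sloping down to the lip in front; open on top. Stands steady on its floor.
- scoop_grip (a point): Good place to grip the handle from above: on its centre line, x = -70 mm, 72 mm above the scoop's underside. The handle is black, straight and level with flat upright sides, 18 mm thick (y), 24 mm tall (z 60 to 84 mm), from x = -39 back to x = -144 mm.
- scoop_lip (a point): Middle of the scoop's front lip, x = 41 mm, on the underside. The lip is 54 mm wide and stands 6 mm out beyond the floor, 2 mm thick.
- ball0: A breaded rice ball, 46 mm in diameter, about 45 g, loose; rolls easily, fairly slippery (friction on the pan and scoop about 0.35). Origin: its centre. Starts in the pan; absent in some runs (None).
- ball1: A breaded rice ball, 46 mm in diameter, about 45 g, loose; rolls easily, fairly slippery (friction on the pan and scoop about 0.35). Origin: its centre. Starts in the pan; absent in some runs (None).
- ball2: A breaded rice ball, 46 mm in diameter, about 45 g, loose; rolls easily, fairly slippery (friction on the pan and scoop about 0.35). Origin: its centre. Starts in the pan; absent in some runs (None).
- ball3: A breaded rice ball, 46 mm in diameter, about 45 g, loose; rolls easily, fairly slippery (friction on the pan and scoop about 0.35). Origin: its centre. Starts in the pan; absent in some runs (None).
- ball4: A breaded rice ball, 46 mm in diameter, about 45 g, loose; rolls easily, fairly slippery (friction on the pan and scoop about 0.35). Origin: its centre. Starts in the pan; absent in some runs (None).
- ball5: A breaded rice ball, 46 mm in diameter, about 45 g, loose; rolls easily, fairly slippery (friction on the pan and scoop about 0.35). Origin: its centre. Starts in the pan; absent in some runs (None).
- jar: Bystander, not part of the job: Glass jar with a lid, 68 mm across, 110 mm high. Origin: centre of its underside.
- paper_box: Bystander, not part of the job: Cardboard box 100 x 160 x 90 mm. Origin: centre of its underside.
- tub: Bystander, not part of the job: Clear lidded tub 106 x 146 x 55 mm. Origin: centre of its underside.
Mind the look-alikes: they are no part of the job. What is shaped like the ball5 but blue or red is not meant. What is shaped like the ball1 but yellow is not meant.

How it is judged (in metres and radians):
On the way, in this order (a step that is already met when the one before it is completed fails the run):
1. every rice ball is in the well of the warmer (x of ball0 in the frame of well between -0.094 and 0.094 m and y of ball0 in the frame of well between -0.102 and 0.102 m and z of ball0 in the frame of well between 0 and 0.078 m and x of ball1 in the frame of well between -0.094 and 0.094 m and y of ball1 in the frame of well between -0.102 and 0.102 m and z of ball1 in the frame of well between 0 and 0.078 m and x of ball2 in the frame of well between -0.094 and 0.094 m and y of ball2 in the frame of well between -0.102 and 0.102 m and z of ball2 in the frame of well between 0 and 0.078 m and x of ball3 in the frame of well between -0.094 and 0.094 m and y of ball3 in the frame of well between -0.102 and 0.102 m and z of ball3 in the frame of well between 0 and 0.078 m and x of ball4 in the frame of well between -0.094 and 0.094 m and y of ball4 in the frame of well between -0.102 and 0.102 m and z of ball4 in the frame of well between 0 and 0.078 m and x of ball5 in the frame of well between -0.094 and 0.094 m and y of ball5 in the frame of well between -0.102 and 0.102 m and z of ball5 in the frame of well between 0 and 0.078 m), for 0.2 s.
2. the scoop stands on its rest again, let go (x of scoop in the frame of rest between -0.1 and 0.1 m and y of scoop in the frame of rest between -0.08 and 0.08 m and z of scoop in the frame of rest between 0.003 and 0.011 m and angle between scoop's own z axis and vertical below 0.1 rad and contact force between the fingers and scoop below 0.3 N), for 0.2 s.
3. the thermostat's pointer is at the marker's tab (horizontal distance between pointer and mark below 0.005 m), for 0.2 s.
At the end, for the whole second after the job is handed in: Every rice ball present lies at rest inside the warmer's well (within its walls, centre less than 78 mm over its floor); the scoop stands level (within 0.1 rad) on its rest with its origin over the plate, at rest and released; the knob's pointer is within 5 mm at its rim (10 degrees) of the mark (all of step 1 and all of step 2 and linear speed of each of ball0, ball1, ball2, ball3, ball4, ball5, scoop below 0.03 m/s and horizontal distance between pointer and mark below 0.005 m); the robot touches nothing.
It fails at once if the gripper touches a rice ball (contact force between the fingers and ball0 above 0.5 N or contact force between the fingers and ball1 above 0.5 N or contact force between the fingers and ball2 above 0.5 N or contact force between the fingers and ball3 above 0.5 N or contact force between the fingers and ball4 above 0.5 N or contact force between the fingers and ball5 above 0.5 N).
It fails at once if a bystander is moved by more than 30 mm (distance of any of jar, paper_box, tub from where it was at the start of the episode above 0.03 m).
Of ball0, ball1, ball2, ball3, ball4, ball5 only 4 to 6 are there at a start; the rules pass over those that are not, and their reading is None.
At some moment in a run one of ball0, ball1, ball2, ball3, ball4, ball5, scoop may be knocked a few centimetres aside while the robot is not near it.
It also fails if it takes over 210 s, if anything falls off the work surface, if the arm or the gripper's body presses on something with over 40 N, if the wrist force passes 120 N, or if a joint passes its speed limit or range.

## Working session

There is one attempt and no reset: what is moved stays moved. The work goes in short steps, Python scripts to look and compute and a tool call to move; the robot and the scene stay as the last step left them, time stands still between calls to the robot, and variables do not carry over. Pictures are saved under pics/ and viewed, at most 14 in all, crops included, and the job is handed in when it is done.

Besides the shell and the picture viewer there is one more tool, called after "Call:" as name(argument=value, ...) on one line, values as JSON. move_arm: Moves the arm, as the interface text tells. Its arguments: {"type":"object","properties":{"moves":{"type":"array"},"jaw":{"type":"number"},"squeeze":{"type":"number"}},"required":["moves"]}

```bash
mkdir -p pics; cat > h.py <<'E'
import numpy as np,cv2
from scipy.spatial.transform import Rotation as R
from cell import manip,viewer
def cam(n):
    c=viewer.camera(n)
    return c
def rot(c):
    o=np.array(c["orientation"],float)
    return o if o.shape==(3,3) else R.from_euler('xyz',o).as_matrix()
def ray(c,u,v):
    d=np.array([(u-c["cx"])/c["fx"],(v-c["cy"])/c["fy"],1.0]); return np.array(c["origin"],float),rot(c)@d
def onz(c,u,v,z):
    o,d=ray(c,u,v); return o+d*(z-o[2])/d[2]
def cloud(c):
    v,u=np.mgrid[0:400,0:640]; z=c["z_map"]
    p=np.stack([(u-c["cx"])/c["fx"]*z,(v-c["cy"])/c["fy"]*z,z],-1)
    return p@rot(c).T+np.array(c["origin"],float)
E
python3 - <<'E'
from h import *
for n in("scene","side","wrist"):
    c=cam(n);cv2.imwrite(f"pics/{n}0.png",c["frame"]);print(n,c["origin"],c["orientation"],c["fx"],c["cx"],c["cy"],(c["z_map"]>0).mean())
print(manip.read_state())
E
```

```text
scene [1458.66895599  476.92127135  958.36034595] [-2.27354672 -0.01490733  2.06795654] 515.3076340317444 313.91458863019136 195.83383173043816 0.9961953125
side [163.25858271 954.93048902 720.0485099 ] [-2.09598776 -0.01647276 -2.70242663] 508.49747534185474 318.1191451834529 197.54438256408397 0.99601953125
wrist [ 269.09805496 -485.74800614  383.93278033] [ 2.88026600e+00  7.49118023e-04 -1.20366951e+00] 313.95613233235895 317.96670470955564 197.30757156053247 0.9960390625
{'clock': 0.15, 'joints': array([-1.26861610e+00,  3.00342159e-01,  1.52140162e+00,  1.00410192e-05,
        1.32065623e+00, -6.65684836e-02]), 'qd': array([-7.36679349e-04, -3.46601070e-03, -5.25330420e-04, -1.78581041e-03,
       -2.02277400e-04, -7.63000645e-05]), 'effort': array([ 2.05304503e-03, -5.31955040e+01, -3.52818274e+01,  7.08353100e-02,
        2.36136216e-02, -8.37482276e-05]), 'eef_pos': array([ 198.21080318, -512.85623807,  205.03297068]), 'eef_rot': array([-3.14078773e+00, -6.34099050e-05,  3.68746194e-01]), 'wrist_force': array([-0.21824318,  0.24300011,  0.02709242]), 'moment': array([-0.01971964,  0.053537  , -0.01857453]), 'finger_force': 0.0, 'finger_gap': 94.42051990050058}
```

View pics/scene0.png

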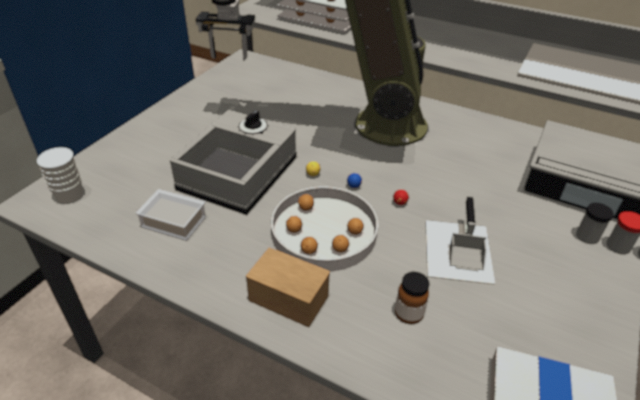

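View pics/side0.png

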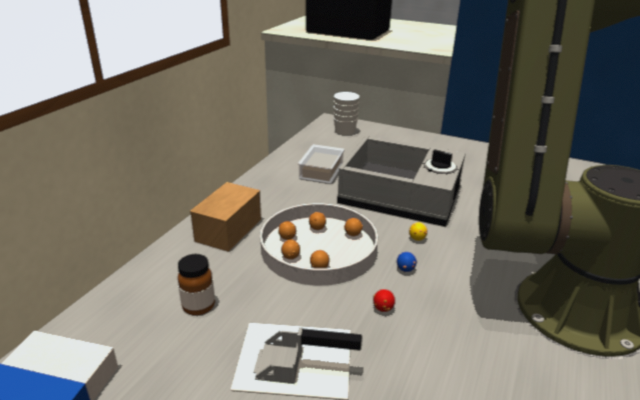

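Scene and side views show five orange balls in the pan (scene ~(325,228)). The warmer is at scene (235,165) with its knob at (253,122). The scoop stands on the white rest at (460,250), and the yellow, blue and red look-alikes lie on the table.

```bash
cat >> h.py <<'E'
def balls(c,zc=27):
    hsv=cv2.cvtColor(c["frame"],cv2.COLOR_BGR2HSV)
    m=cv2.inRange(hsv,(6,150,90),(15,255,255)); m=cv2.morphologyEx(m,cv2.MORPH_OPEN,np.ones((3,3)))
    n,l,s,ce=cv2.connectedComponentsWithStats(m)
    return [(s[i,4],ce[i].round(1),onz(c,*ce[i],zc).round(0)[:2]) for i in range(1,n) if s[i,4]>40]
def rect(p):
    (x,y),(w,h),a=cv2.minAreaRect(p.astype(np.float32)); return np.round([x,y,w,h,a],1)
E
python3 - <<'E'
from h import *
for n in("scene","side"):
    c=cam(n);P=cloud(c)
    print(n)
    for b in balls(c):print(b)
    x,y,z=P[...,0],P[...,1],P[...,2]
    f=c["frame"].astype(int);mx=f.max(-1);mn=f.min(-1)
    tab=(x>100)&(x<900)&(abs(y)<700)
    print("tablez",np.median(z[tab&(z<25)]))
    # white rest
    m=(z<14)&(z>-10)&(mn>190)&tab
    m=cv2.morphologyEx(m.astype(np.uint8),cv2.MORPH_OPEN,np.ones((3,3)))
    k,l,s,ce=cv2.connectedComponentsWithStats(m)
    for i in range(1,k):
        if s[i,4]>150:q=l==i;print("white",s[i],ce[i],rect(P[q][:,:2]),np.median(z[q]))
    # black things high
    m=(mx<45)&(z>50)&(z<170)&tab&~((x<250)&(abs(y)<150))
    m=cv2.morphologyEx(m.astype(np.uint8),cv2.MORPH_OPEN,np.ones((2,2)))
    k,l,s,ce=cv2.connectedComponentsWithStats(m)
    for i in range(1,k):
        if s[i,4]>60:q=l==i;print("black",s[i],rect(P[q][:,:2]),np.percentile(z[q],[5,50,95]))
    # heights
    m=((z>103)&(z<117)&tab).astype(np.uint8)
    k,l,s,ce=cv2.connectedComponentsWithStats(m)
    for i in range(1,k):
        if s[i,4]>200:q=l==i;print("h110",s[i],rect(P[q][:,:2]))
    m=((z>38)&(z<50)&tab).astype(np.uint8)
    k,l,s,ce=cv2.connectedComponentsWithStats(m)
    for i in range(1,k):
        if s[i,4]>150:q=l==i;print("h44",s[i],ce[i],rect(P[q][:,:2]))
E
```

```text
scene
(np.int32(97), array([305.6, 202.8]), array([523., -41.]))
(np.int32(101), array([293.7, 225. ]), array([615., -25.]))
(np.int32(113), array([354.7, 226.5]), array([542., 117.]))
(np.int32(135), array([308.4, 245.5]), array([662.,  45.]))
(np.int32(134), array([340.1, 243.8]), array([617., 111.]))
(np.int32(97), array([414.4, 298.2]), array([690., 335.]))
tablez 1.8312727058071232
white [ 275  200   97   58 2586] [324.25406032 226.19218871] [565.3  36.7 220.8 253.7  50.6] 5.872247375875759
white [ 427  221   67   62 1743] [449.52725186 254.80034423] [470.8 376.9 201.4 156.9  20. ] 8.132693920240968
black [247 114  14  15 163] [ 281.1 -348.6  272.7   37.2   26.8] [120.39079441 129.28565116 149.11238302]
black [529 170  91  28 677] [ 782.   481.   220.8 1335.3   80.3] [52.36446353 79.36432362 91.07368267]
black [468 200   7  22 116] [407.5 373.5  85.4  14.9  19.3] [89.14379496 91.86762787 95.01479604]
black [587 204  27  20 403] [ 794.4  566.3   60.1 1339.2   79.8] [ 79.85413252  96.68130232 100.16329603]
black [403 274  26  23 475] [1077.2  392.7  779.6   51.1    8.7] [ 98.09869
[... 2101 characters left out ...]
h44 [357 157  64  13 223] [388.9103139  162.52466368] [ 555.1 -388.5  191.2   81.2   30.4]
h44 [338 187 111  27 456] [393.1995614 200.5504386] [ 472.  -182.   299.2   13.6    3.2]
h44 [260 203 118  70 875] [318.77028571 238.06971429] [575.6  45.  277.7 276.4  58.2]
h44 [192 204  69  35 283] [226.50176678 226.17314488] [777.   98.5 184.5  84.8  59. ]
h44 [311 250  18  12 151] [319.86092715 255.15231788] [539.4 121.6  38.2  31.5  10.8]
h44 [180 287  34  16 162] [197.2037037  297.01234568] [699.1 352.   65.4  27.3  39.9]
h44 [   1  331  114   69 2225] [ 62.94561798 358.84808989] [808.5 597.2 163.3 109.6  11.2]
h44 [267 346  36  25 165] [286.26060606 363.98181818] [454.8 421.4  69.9  33.5  58.8]
```

View pics/wrist0.png

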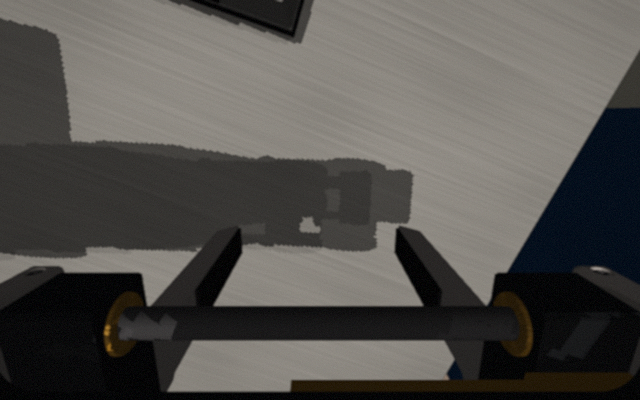

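Call:
move_arm(moves=[[0.427,-0.321,-0.06,-1.6],[0.427,-0.321,-0.06,-1.6],[0.427,-0.321,-0.06,-1.6],[0.427,-0.321,-0.06,-1.6],[0.427,-0.321,-0.06,-1.6],[0.427,-0.321,-0.06,-1.6],[0.427,-0.321,-0.06,-1.6],[0.427,-0.321,-0.06,-1.6],[0.427,-0.321,-0.06,-1.6],[0.427,-0.321,-0.06,-1.6],[0.427,-0.321,-0.06,-1.6],[0.427,-0.321,-0.06,-1.6]])

```text
clock: 1.45
eef_pos: [482.3, -56.5, 265.6]
eef_rot: [3.141, -0.0, 1.976]
wrist_force: [0.1, -0.7, -0.0]
finger_gap: 93.9
finger_force: 0.0
```

```bash
cat >> h.py <<'E'
def rel(x,y,z,yaw):
    "row for a world TCP target (mm), from the present measured pose"
    s=manip.read_state(); p=s["eef_pos"]; T=R.from_euler('xyz',s["eef_rot"]).as_matrix()
    d=T.T@(np.array([x,y,z])-p)/1000; t=-((yaw-s["eef_rot"][2]+np.pi)%(2*np.pi)-np.pi)
    return np.round([*d,t],3)
E
python3 - <<'E'
from h import *
s=manip.read_state();print(s["eef_pos"],s["eef_rot"],s["joints"])
print(rel(440,385,250,.349-np.pi))
E
```

```text
[482.26631321 -56.49121189 265.60820028] [ 3.14103405e+00 -2.03356421e-04  1.97632452e+00] [-1.92323163e-01  1.12241431e-01  1.60666078e+00  4.87872055e-04
  1.42234321e+00 -5.97923374e-01]
[ 0.422  0.135  0.016 -1.514]
```

Call:
move_arm(moves=[[0.422,0.135,0.016,-1.514],[0.422,0.135,0.016,-1.514],[0.422,0.135,0.016,-1.514],[0.422,0.135,0.016,-1.514],[0.422,0.135,0.016,-1.514],[0.422,0.135,0.016,-1.514],[0.422,0.135,0.016,-1.514],[0.422,0.135,0.016,-1.514],[0.422,0.135,0.016,-1.514],[0.422,0.135,0.016,-1.514],[0.422,0.135,0.016,-1.514],[0.422,0.135,0.016,-1.514]])

```text
clock: 2.65
eef_pos: [442.0, 380.8, 249.4]
eef_rot: [-3.141, -0.0, -2.805]
wrist_force: [-0.2, -0.8, 0.1]
finger_gap: 93.8
finger_force: 0.0
```

```bash
python3 - <<'E'
from h import *
c=cam("wrist");cv2.imwrite("pics/w1.png",c["frame"]);P=cloud(c);z=P[...,2]
f=c["frame"].astype(int)
print(c["origin"],manip.read_state()["eef_pos"])
m=((f.max(-1)<60)&(z>75)&(z<105)).astype(np.uint8)
k,l,s,ce=cv2.connectedComponentsWithStats(m)
for i in range(1,k):
    if s[i,4]>200:q=l==i;print(s[i],rect(P[q][:,:2]),np.percentile(z[q],[5,50,95]))
E
```

```text
[372.2712861  356.34738521 428.39275528] [442.1165884  380.68661653 249.59863781]
[ 593   68   47   63 2348] [259.8 646.5  61.5  33.5  31.9] [78.77674612 94.16976682 95.72245517]
[ 312   95   19   97 1577] [401.9 369.7 102.1  18.   18.2] [87.73440383 89.53817131 90.95892138]
[192 341  51  35 842] [699.8 333.6  64.4  35.5  81.8] [ 78.10465915  87.90721835 103.30306835]
```

View pics/w1.png

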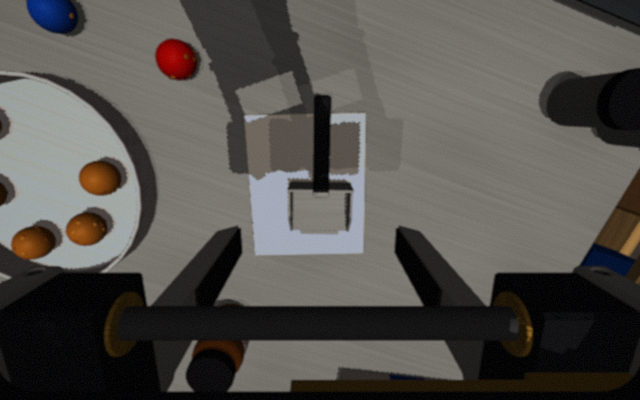

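Wrist view: the handle is at pixels (322,145) and the scoop bowl at (320,208) on the white rest. The handle runs at 18.2°, with its top at z≈89.5. Going to grasp.

```bash
python3 - <<'E'
from h import *
print(rel(422.3,376.4,59,.318-np.pi))
E
```

```text
[0.02  0.002 0.191 0.018]
```

Call:
move_arm(moves=[[0.02,0.002,0.05,0.018],[0.02,0.002,0.1,0.018],[0.02,0.002,0.14,0.018],[0.02,0.002,0.17,0.018],[0.02,0.002,0.191,0.018],[0.02,0.002,0.191,0.018],[0.02,0.002,0.191,0.018]], jaw=0.094)

```text
clock: 3.4
eef_pos: [422.8, 376.5, 59.4]
eef_rot: [3.141, 0.001, -2.821]
wrist_force: [1.4, 0.6, -0.2]
finger_gap: 94.2
finger_force: 0.0
```

Call:
move_arm(moves=[[0,0,0,0],[0,0,0,0],[0,0,0,0],[0,0,0,0],[0,0,0,0],[0,0,0,0],[0,0,0,0],[0,0,0,0]], jaw=0.0, squeeze=60)

```text
clock: 4.2
eef_pos: [422.2, 376.9, 58.4]
eef_rot: [-3.142, -0.0, -2.818]
wrist_force: [0.9, 0.7, 0.7]
finger_gap: 33.5
finger_force: 0.0
```

Call:
move_arm(moves=[[0,0,0,0],[0,0,0,0],[0,0,0,0],[0,0,0,0],[0,0,0,0],[0,0,0,0]])

```text
clock: 4.8
eef_pos: [422.2, 376.9, 58.4]
eef_rot: [3.142, 0.0, -2.818]
wrist_force: [-0.3, 0.6, -0.4]
finger_gap: 17.8
finger_force: 60.0
```

Call:
move_arm(moves=[[0,0,-0.02,0],[0,0,-0.06,0],[0,0,-0.1,0],[0,0,-0.14,0],[0,0,-0.16,0],[0,0,-0.16,0]])

```text
clock: 5.4
eef_pos: [422.9, 377.4, 221.1]
eef_rot: [3.14, 0.004, -2.818]
wrist_force: [-0.1, -0.6, -2.6]
finger_gap: 17.4
finger_force: 60.0
```

```bash
python3 - <<'E'
from h import *
c=cam("side");cv2.imwrite("pics/s1.png",c["frame"][150:400,100:500]);P=cloud(c)
for b in balls(c):print(b)
for b in balls(cam("scene")):print(b)
s=manip.read_state();print(s["eef_pos"],s["finger_gap"],s["finger_force"],s["wrist_force"])
E
```

```text
(np.int32(188), array([353.2, 225. ]), array([525., -48.]))
(np.int32(116), array([284.3, 228.1]), array([672.,  40.]))
(np.int32(132), array([288.1, 249.3]), array([622., 114.]))
(np.int32(190), array([193.8, 280.1]), array([748., 300.]))
(np.int32(98), array([305. , 203.2]), array([525., -42.]))
(np.int32(94), array([293.5, 225.2]), array([616., -25.]))
(np.int32(105), array([354.8, 226.9]), array([543., 118.]))
(np.int32(119), array([340.1, 244.3]), array([619., 112.]))
(np.int32(123), array([308.7, 246.7]), array([665.,  47.]))
(np.int32(124), array([413.6, 298.1]), array([690., 334.]))
[421.87900482 376.5774381  217.13354792] 17.477358443616446 59.99899506568909 [-0.38377168  0.36308901 -2.88730277]
```

View pics/s1.png

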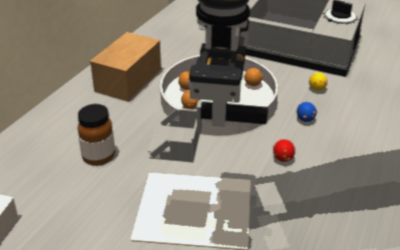

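```bash
cat >> h.py <<'E'
O=np.array([576,44.])
def sc(x,y,under,th):
    "row placing the scoop origin at x,y, underside height, heading th"
    return rel(x-70*np.cos(th),y-70*np.sin(th),under+52.5,th+np.pi)
E
python3 - <<'E'
from h import *
print(sc(576,44,150,-2.09))
E
```

```text
[-0.093 -0.318  0.015  2.413]
```

Call:
move_arm(moves=[[-0.093,-0.318,0.015,2.413],[-0.093,-0.318,0.015,2.413],[-0.093,-0.318,0.015,2.413],[-0.093,-0.318,0.015,2.413],[-0.093,-0.318,0.015,2.413],[-0.093,-0.318,0.015,2.413],[-0.093,-0.318,0.015,2.413],[-0.093,-0.318,0.015,2.413],[-0.093,-0.318,0.015,2.413],[-0.093,-0.318,0.015,2.413],[-0.093,-0.318,0.015,2.413],[-0.093,-0.318,0.015,2.413]])

```text
clock: 6.7
eef_pos: [610.7, 104.7, 200.8]
eef_rot: [-3.138, 0.0, 1.658]
wrist_force: [0.0, -0.4, -2.2]
finger_gap: 17.5
finger_force: 60.0
```

```bash
python3 - <<'E'
from h import *
print(sc(576,44,60,-2.09))
E
```

```text
[0.    0.    0.088 0.607]
```

Call:
move_arm(moves=[[0,0,0.0,0.607],[0,0,0.03,0.607],[0,0,0.06,0.607],[0,0,0.08,0.607],[0,0,0.088,0.607],[0,0,0.088,0.607]])

```text
clock: 7.3
eef_pos: [610.5, 104.8, 113.3]
eef_rot: [-3.139, 0.002, 1.062]
wrist_force: [0.5, -0.1, -2.3]
finger_gap: 17.5
finger_force: 60.0
```

```bash
python3 - <<'E'
from h import *
c=cam("wrist");cv2.imwrite("pics/w2.png",c["frame"])
for n in("wrist","side","scene"):
    print(n)
    for b in balls(cam(n)):print(b)
print(sc(576,44,5.5,-2.09),sc(*(O+89*np.array([np.cos(-2.09),np.sin(-2.09)])),5.5,-2.09))
E
```

```text
wrist
(np.int32(652), array([626.3,  18.7]), array([888., 116.]))
(np.int32(130), array([572.3,  13.2]), array([853., 140.]))
(np.int32(100), array([588.8,   8.3]), array([865., 137.]))
(np.int32(54), array([570.5,  28.2]), array([849., 131.]))
(np.int32(57), array([619.7,  62.1]), array([875.,  88.]))
(np.int32(47), array([536. , 126.9]), array([801.,  73.]))
(np.int32(63), array([541.2, 139.5]), array([801.,  61.]))
(np.int32(48), array([550.1, 164.8]), array([801.,  36.]))
(np.int32(101), array([340.2, 185.8]), array([636., 108.]))
(np.int32(284), array([384.8, 234.9]), array([649.,  48.]))
(np.int32(252), array([405.5, 238.7]), array([664.,  35.]))
(np.int32(1095), array([313.1, 365.9]), array([522., -46.]))
side
(np.int32(188), array([353.2, 225. ]), array([525., -48.]))
(np.int32(161), array([287. , 228.3]), array([666.,  38.]))
(np.int32(167), array([290.2, 246.9]), array([622., 104.]))
(np.int32(170), array([320.6, 257.4]), array([542., 109.]))
(np.int32(189), array([193.8, 280.1]), array([748., 300.]))
scene
(np.int32(87), array([304.9, 203.3]), array([526., -42.]))
(np.int32(102), array([293.8, 225.3]), array([616., -24.]))
(np.int32(152), array([339.9, 242.4]), array([613., 109.]))
(np.int32(138), array([308.6, 243.9]), array([657.,  42.]))
(np.int32(125), array([413.4, 298.1]), array([690., 333.]))
[-0.001 -0.001  0.058  0.008] [-0.09  -0.002  0.058  0.008]
```

View pics/w2.png

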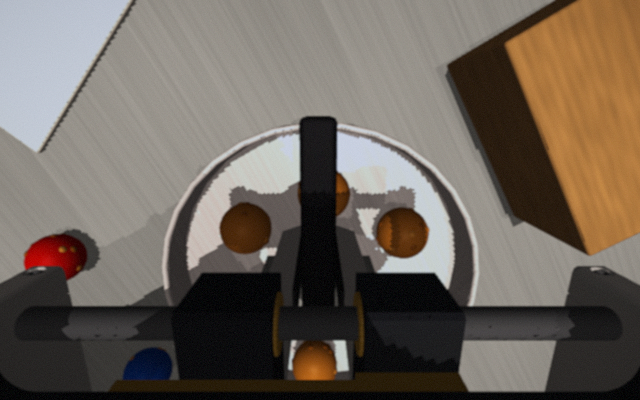

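The wrist view shows ball A at (314,362), lined up ahead of the scoop, and the other balls at (245,228), (402,232) and (345,190). Lowering and pushing.

Call:
move_arm(moves=[[0,0,0.03,0.008],[0,0,0.052,0.008],[0,-0.001,0.058,0.008],[0,-0.001,0.058,0.008],[-0.01,-0.001,0.058,0.008],[-0.025,-0.001,0.058,0.008],[-0.04,-0.002,0.058,0.008],[-0.055,-0.002,0.058,0.008],[-0.07,-0.002,0.058,0.008],[-0.08,-0.002,0.058,0.008],[-0.086,-0.002,0.058,0.008],[-0.087,-0.002,0.058,0.008]])

```text
clock: 8.7
eef_pos: [566.8, 29.4, 57.6]
eef_rot: [3.142, -0.0, 1.049]
wrist_force: [-0.1, 0.1, -3.2]
finger_gap: 17.3
finger_force: 60.0
```

```bash
python3 - <<'E'
from h import *
for n in("wrist","side","scene"):
    c=cam(n);print(n);cv2.imwrite(f"pics/{n}3.png",c["frame"])
    for b in balls(c):
        if abs(b[2]-O).max()<140:print(b)
E
```

```text
wrist
(np.int32(3907), array([325.2,  78.2]), array([620., 111.]))
(np.int32(3460), array([215.5, 133.3]), array([541., 117.]))
(np.int32(3494), array([436.6, 137.2]), array([665.,  42.]))
(np.int32(596), array([399.4, 257.7]), array([606., -23.]))
(np.int32(128), array([299.1, 344.9]), array([504., -51.]))
(np.int32(176), array([318.9, 350.8]), array([515., -64.]))
(np.int32(84), array([333.8, 364.3]), array([518., -81.]))
side
(np.int32(164), array([355. , 222.3]), array([526., -62.]))
(np.int32(178), array([286.7, 228.6]), array([666.,  40.]))
(np.int32(214), array([290. , 247.7]), array([621., 107.]))
(np.int32(232), array([319.1, 258. ]), array([544., 113.]))
scene
(np.int32(121), array([294. , 222.1]), array([605., -30.]))
(np.int32(98), array([354.6, 227.1]), array([544., 118.]))
(np.int32(115), array([339.8, 244.6]), array([620., 112.]))
(np.int32(121), array([308.5, 246.7]), array([665.,  47.]))
```

View pics/wrist3.png

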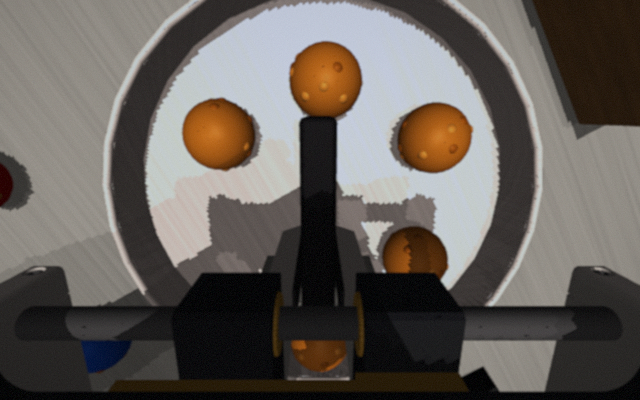

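The wrist view shows the ball at (320,350), inside the scoop behind the lip line at row 378. Lifting.

Call:
move_arm(moves=[[0,0,-0.003,0],[0,0,-0.01,0],[0,0,-0.02,0],[0,0,-0.032,0],[0,0,-0.046,0],[0,0,-0.06,0],[0,0,-0.074,0],[0,0,-0.088,0],[0,0,-0.099,0],[0,0,-0.107,0],[0,0,-0.111,0],[0,0,-0.112,0]])

```text
clock: 10.05
eef_pos: [567.0, 30.0, 169.6]
eef_rot: [3.142, -0.0, 1.05]
wrist_force: [0.1, 0.3, -3.2]
finger_gap: 17.6
finger_force: 60.0
```

```bash
cat >> h.py <<'E'
def car(path):
    "rows for list of (x,y,under,heading) scoop-origin poses"
    return [list(map(float,sc(*p))) for p in path]
E
python3 - <<'E'
from h import *
for n in("wrist","side","scene"):
    c=cam(n);P=cloud(c);print(n);
    for b in balls(c,145):
        if abs(b[2]-[520,-50]).max()<60:print(b, P[int(b[1][1]),int(b[1][0])].round())
    cv2.imwrite(f"pics/{n}4.png",c["frame"])
s=np.array([0,5,15,30,48,68,90,112,134,156,178,200])[1:]
for r in car([(532-i/200*2,-31.5-i,117,-2.09+min(i/178,1)*.48) for i in s]):print(r)
E
```

```text
wrist
(np.int32(69), array([298.2, 343.4]), array([507., -45.])) [513. -36. 158.]
(np.int32(117), array([318.5, 349.6]), array([518., -58.])) [526. -43. 164.]
(np.int32(87), array([331.2, 365.8]), array([519., -76.])) [526. -60. 162.]
side
(np.int32(157), array([357.6, 181.6]), array([525., -59.])) [517. -34. 160.]
scene
(np.int32(85), array([303.9, 167. ]), array([519., -49.])) [538. -41. 160.]
[-0.005, 0.002, -0.001, -0.015]
[-0.014, 0.005, -0.001, -0.042]
[-0.027, 0.009, -0.001, -0.083]
[-0.043, 0.015, -0.001, -0.131]
[-0.061, 0.021, -0.001, -0.185]
[-0.081, 0.028, -0.001, -0.244]
[-0.102, 0.034, -0.001, -0.304]
[-0.122, 0.041, -0.001, -0.363]
[-0.143, 0.048, -0.001, -0.422]
[-0.164, 0.055, -0.001, -0.482]
[-0.183, 0.066, -0.001, -0.482]
```

Call:
move_arm(moves=[[-0.005,0.002,-0.002,-0.015],[-0.014,0.005,-0.002,-0.042],[-0.027,0.009,-0.002,-0.083],[-0.043,0.015,-0.002,-0.131],[-0.061,0.021,-0.002,-0.185],[-0.081,0.028,-0.002,-0.244],[-0.102,0.034,-0.002,-0.304],[-0.122,0.041,-0.002,-0.363],[-0.143,0.048,-0.002,-0.422],[-0.164,0.055,-0.002,-0.482],[-0.183,0.066,-0.002,-0.482],[-0.183,0.066,-0.002,-0.482]])

```text
clock: 11.4
eef_pos: [532.6, -163.8, 171.2]
eef_rot: [-3.141, 0.0, 1.53]
wrist_force: [-0.2, 0.1, -2.0]
finger_gap: 17.7
finger_force: 60.0
```

Call:
move_arm(moves=[[0,0,0,0],[0,0,0,0],[0,0,0,0]])

```text
clock: 11.7
eef_pos: [533.1, -160.8, 171.4]
eef_rot: [-3.141, -0.0, 1.533]
wrist_force: [0.1, -0.2, -3.4]
finger_gap: 17.3
finger_force: 60.0
```

```bash
cat >> h.py <<'E'
def look(tag=None):
    for n in("wrist","side","scene"):
        c=cam(n);P=cloud(c);print(n)
        if tag:cv2.imwrite(f"pics/{n}{tag}.png",c["frame"])
        for b in balls(c):
            if b[0]>60 and b[2][0]<710 and b[2][1]<200: print(b[0],b[1],b[2],P[int(b[1][1]),int(b[1][0])].round())
    s=manip.read_state();print(s["clock"],s["eef_pos"].round(1),s["eef_rot"][2].round(3))
E
python3 - <<'E'
from h import *
look(5)
E
```

```text
wrist
1744 [399.4  45. ] [616. -27.] [610. -31.  49.]
1041 [309.3 366.5] [ 514. -390.] [ 523. -262.  163.]
side
133 [389.6 147.1] [ 592. -540.] [ 513. -257.  158.]
176 [317.  218.8] [618. -34.] [608. -12.  44.]
178 [286.6 228.4] [666.  39.] [656.  60.  44.]
211 [290.  247.6] [621. 106.] [612. 124.  43.]
213 [319.1 258.3] [543. 114.] [535. 134.  44.]
scene
109 [230.3 143.2] [ 389. -389.] [ 528. -278.  148.]
101 [293.9 225. ] [615. -25.] [632. -18.  44.]
112 [354.7 226.6] [542. 117.] [557. 121.  43.]
118 [339.7 244.4] [620. 112.] [631. 114.  40.]
128 [308.7 246.3] [664.  47.] [676.  51.  41.]
11.85 [ 533.2 -161.1  171.5] 1.533
```

Call:
move_arm(moves=[[0,0,0,0],[0.03,0,0,0],[0.06,0,0,0],[0.06,0,0,0],[0.06,0,0,0]])

```text
clock: 12.35
eef_pos: [535.6, -101.3, 171.6]
eef_rot: [3.141, 0.0, 1.533]
wrist_force: [0.3, -0.9, -2.6]
finger_gap: 17.5
finger_force: 60.0
```

```bash
python3 - <<'E'
from h import *
look(6)
E
```

```text
wrist
1783 [450.   28.5] [665.  45.] [656.  41.  50.]
1493 [395.1 111.4] [616. -27.] [611. -27.  48.]
side
130 [398.1 162.3] [ 532. -442.] [ 512. -365.   66.]
175 [316.9 218.8] [618. -34.] [611. -12.  44.]
174 [286.6 228.2] [667.  38.] [656.  61.  45.]
215 [290.1 247.4] [622. 106.] [611. 125.  44.]
211 [319.1 258.2] [544. 113.] [536. 131.  42.]
scene
101 [207.8 157.5] [ 486. -403.] [ 528. -368.   68.]
94 [293.5 225.2] [616. -25.] [628. -20.  40.]
99 [354.7 227.2] [544. 118.] [562. 123.  44.]
131 [340.1 244. ] [618. 112.] [631. 117.  41.]
120 [308.5 246.5] [665.  47.] [677.  52.  42.]
12.5 [ 535.4 -102.3  171.5] 1.531
```

```bash
cat >> h.py <<'E'
def tcp(x,y,u,th): return np.array([x-70*np.cos(th),y-70*np.sin(th),u+52.5]),th+np.pi
def rows(start,path):
    p0,a0=tcp(*start); T=R.from_euler('xyz',[np.pi,0,a0]).as_matrix(); out=[]
    for q in path:
        p,a=tcp(*q); out.append([*map(float,np.round(np.append(T.T@(p-p0)/1000,-((a-a0+np.pi)%(2*np.pi)-np.pi)),3))])
    return out
def push(center,th,r0,r1,u=5.5):
    d=np.array([np.cos(th),np.sin(th)]); st=(*(center+r0*d),60,th)
    prof=[(r0,30),(r0,11),(r0,u),(r0,u)]+[(r0+(r1-r0)*f,u) for f in(.1,.27,.45,.63,.81,.93,.99,1)]
    return rows(st,[(*(center+r*d),h,th) for r,h in prof])
E
python3 - <<'E'
from h import *
th=-1.064
print(sc(*O,60,th))
for r in push(O,th,0,89):print(r)
E
```

```text
[ 0.208 -0.002  0.059 -0.547]
[-0.0, -0.0, 0.03, -0.0]
[-0.0, -0.0, 0.049, -0.0]
[-0.0, -0.0, 0.054, -0.0]
[-0.0, -0.0, 0.054, -0.0]
[-0.009, 0.0, 0.054, -0.0]
[-0.024, -0.0, 0.054, -0.0]
[-0.04, 0.0, 0.054, -0.0]
[-0.056, 0.0, 0.054, -0.0]
[-0.072, -0.0, 0.054, -0.0]
[-0.083, -0.0, 0.054, -0.0]
[-0.088, 0.0, 0.054, -0.0]
[-0.089, 0.0, 0.054, -0.0]
```

Call:
move_arm(moves=[[0.05,0,0,-0.14],[0.1,0,0,-0.28],[0.15,0,0,-0.42],[0.19,-0.002,0,-0.547],[0.208,-0.002,0.02,-0.547],[0.208,-0.002,0.045,-0.547],[0.208,-0.002,0.059,-0.547],[0.208,-0.002,0.059,-0.547],[0.208,-0.002,0.059,-0.547]])

```text
clock: 13.4
eef_pos: [542.0, 105.7, 113.1]
eef_rot: [3.141, 0.0, 2.078]
wrist_force: [0.2, -0.2, -2.3]
finger_gap: 17.4
finger_force: 60.0
```

Call:
move_arm(moves=[[0,0,0.03,0],[0,0,0.049,0],[0,0,0.054,0],[0,0,0.054,0],[-0.009,0,0.054,0],[-0.024,0,0.054,0],[-0.04,0,0.054,0],[-0.056,0,0.054,0],[-0.072,0,0.054,0],[-0.083,0,0.054,0],[-0.088,0,0.054,0],[-0.09,0,0.054,0]])

```text
clock: 14.6
eef_pos: [585.5, 27.2, 58.3]
eef_rot: [-3.141, -0.0, 2.078]
wrist_force: [-0.1, 0.9, -3.9]
finger_gap: 17.5
finger_force: 60.0
```

```bash
python3 - <<'E'
from h import *
look(7)
E
```

```text
wrist
4044 [325.   72.6] [542. 117.] [543. 114.  51.]
3382 [424.  142.3] [620. 111.] [613. 109.  49.]
921 [439.7 252.2] [675.  50.] [662.  54.  47.]
1411 [317.7 353.3] [640. -69.] [628. -49.  53.]
side
131 [398.1 162.3] [ 532. -442.] [ 510. -358.   70.]
155 [286.1 228.2] [668.  39.] [655.  63.  45.]
217 [290.2 247.6] [621. 106.] [612. 124.  43.]
223 [319.2 258. ] [544. 113.] [534. 136.  46.]
scene
80 [208.6 158.3] [ 488. -399.] [ 529. -364.   67.]
115 [282.2 224.1] [627. -53.] [643. -43.  45.]
99 [354.9 227.1] [544. 118.] [558. 121.  40.]
128 [308.8 246.7] [665.  47.] [678.  52.  43.]
110 [340.1 244.7] [620. 113.] [635. 119.  46.]
14.75 [585.2  28.   58.4] 2.079
```

```bash
cat >> h.py <<'E'
def transport(o,th,th2,bx=24,D=200,u=117,dirn=None):
    "after lift: rotate about ball at scoop x=bx, then drive forward D"
    dd=lambda a:np.array([np.cos(a),np.sin(a)])
    b=np.array(o)+bx*dd(th)
    A=[(*(b-bx*dd(th+(th2-th)*f)),u,th+(th2-th)*f) for f in(.05,.18,.36,.55,.75,.92,1,1)]
    e=A[-1]; s=np.array([5,15,30,50,73,98,123,148,173,D,D,D])
    return rows((*o,u,th),A), rows(e,[(e[0]+k*np.cos(th2),e[1]+k*np.sin(th2),u,th2) for k in s]), e
E
python3 - <<'E'
from h import *
a,b,e=transport((619,-34),-1.064,-1.96,D=205)
print(*a,e,b,sep="\n")
E
```

```text
[-0.0, 0.004, 0.0, 0.045]
[-0.001, 0.015, 0.0, 0.161]
[-0.005, 0.03, 0.0, 0.323]
[-0.011, 0.044, 0.0, 0.493]
[-0.02, 0.059, 0.0, 0.672]
[-0.03, 0.069, 0.0, 0.824]
[-0.035, 0.073, 0.0, 0.896]
[-0.035, 0.073, 0.0, 0.896]
(np.float64(639.7559325532715), np.float64(-32.7782191800418), 117, -1.96)
[[-0.005, -0.0, -0.0, -0.0], [-0.015, -0.0, -0.0, -0.0], [-0.03, -0.0, -0.0, -0.0], [-0.05, -0.0, -0.0, -0.0], [-0.073, -0.0, -0.0, -0.0], [-0.098, -0.0, -0.0, -0.0], [-0.123, 0.0, 0.0, -0.0], [-0.148, 0.0, 0.0, -0.0], [-0.173, 0.0, 0.0, -0.0], [-0.205, 0.0, 0.0, -0.0], [-0.205, 0.0, 0.0, -0.0], [-0.205, 0.0, 0.0, -0.0]]
```

Call:
move_arm(moves=[[0,0,-0.003,0],[0,0,-0.01,0],[0,0,-0.02,0],[0,0,-0.032,0],[0,0,-0.046,0],[0,0,-0.06,0],[0,0,-0.074,0],[0,0,-0.088,0],[0,0,-0.099,0],[0,0,-0.107,0],[0,0,-0.111,0],[0,0,-0.112,0]])

```text
clock: 15.95
eef_pos: [585.4, 27.7, 170.6]
eef_rot: [3.142, 0.0, 2.079]
wrist_force: [0.4, 0.3, -3.1]
finger_gap: 17.6
finger_force: 60.0
```

Call:
move_arm(moves=[[0,0.004,0,0.045],[-0.001,0.015,0,0.161],[-0.005,0.03,0,0.323],[-0.011,0.044,0,0.493],[-0.02,0.059,0,0.672],[-0.03,0.069,0,0.824],[-0.035,0.073,0,0.896],[-0.035,0.073,0,0.896]])

```text
clock: 16.75
eef_pos: [666.3, 32.4, 169.2]
eef_rot: [-3.14, 0.001, 1.18]
wrist_force: [-0.4, -0.2, -1.7]
finger_gap: 17.5
finger_force: 60.0
```

Call:
move_arm(moves=[[-0.005,0,0,0],[-0.015,0,0,0],[-0.03,0,0,0],[-0.05,0,0,0],[-0.073,0,0,0],[-0.098,0,0,0],[-0.123,0,0,0],[-0.148,0,0,0],[-0.173,0,0,0],[-0.21,0,0,0],[-0.21,0,0,0],[-0.21,0,0,0]])

```text
clock: 17.95
eef_pos: [585.9, -163.1, 170.8]
eef_rot: [3.141, -0.0, 1.181]
wrist_force: [-0.4, -0.4, -3.4]
finger_gap: 17.3
finger_force: 60.0
```

Call:
move_arm(moves=[[0,0,0,0],[0,0,0,0],[0.03,0,0,0],[0.06,0,0,0],[0.06,0,0,0],[0.06,0,0,0]])

```text
clock: 18.55
eef_pos: [609.5, -105.4, 170.3]
eef_rot: [-3.141, 0.0, 1.185]
wrist_force: [0.3, -0.5, -2.8]
finger_gap: 17.4
finger_force: 60.0
```

```bash
python3 - <<'E'
from h import *
look(8)
E
```

```text
wrist
509 [153.7   6. ] [535. 109.] [541. 101.  45.]
1609 [309.7  19.5] [663.  44.] [661.  39.  50.]
side
236 [396.8 165.9] [ 528. -416.] [ 506. -323.   76.]
181 [286.6 228.5] [666.  39.] [656.  61.  44.]
214 [290.1 247.3] [622. 105.] [612. 124.  43.]
213 [319.1 258.3] [543. 114.] [535. 133.  44.]
scene
183 [216.  160.2] [ 485. -373.] [ 528. -336.   69.]
97 [355.1 227.2] [544. 119.] [559. 125.  43.]
119 [339.9 244.4] [620. 112.] [636. 117.  46.]
121 [308.4 246.7] [665.  47.] [678.  52.  43.]
18.7 [ 609.2 -106.8  170.5] 1.182
```

```bash
cat >> h.py <<'E'
def turnrows(o,th,th2,fr,bx=24,u=117):
    dd=lambda a:np.array([np.cos(a),np.sin(a)]); b=np.array(o)+bx*dd(th)
    A=[(*(b-bx*dd(th+(th2-th)*f)),u,th+(th2-th)*f) for f in fr]
    k=len(A)//2
    return rows((*o,u,th),A[:k]),rows(A[k-1],A[k:]),A[-1]
E
python3 - <<'E'
from h import *
c=np.array([576,38.]);th=-.03
print(sc(*c,117,th),sc(*c,60,th));print(push(c,th,0,88)[-1])
o=c+88*np.array([np.cos(th),np.sin(th)])
a,b,e=turnrows(o,th,-2.01,[.02,.07,.13,.2,.27,.34,.41,.48,.55,.62,.69,.76,.83,.9,.96,.99,1,1])
print(a,b,e,sep="\n")
E
```

```text
[ 9.700e-02 -1.510e-01  1.000e-03 -1.929e+00] [ 0.097 -0.151  0.058 -1.929]
[-0.088, -0.0, 0.054, -0.0]
[[-0.0, 0.004, 0.0, 0.04], [-0.001, 0.013, 0.0, 0.139], [-0.003, 0.024, 0.0, 0.257], [-0.007, 0.036, 0.0, 0.396], [-0.013, 0.048, 0.0, 0.535], [-0.021, 0.059, 0.0, 0.673], [-0.029, 0.068, 0.0, 0.812], [-0.039, 0.076, 0.0, 0.95], [-0.05, 0.083, 0.0, 1.089]]
[[-0.001, 0.013, 0.0, 0.139], [-0.004, 0.026, 0.0, 0.277], [-0.008, 0.038, 0.0, 0.416], [-0.014, 0.049, 0.0, 0.554], [-0.022, 0.06, 0.0, 0.693], [-0.029, 0.068, 0.0, 0.812], [-0.033, 0.072, 0.0, 0.871], [-0.035, 0.073, 0.0, 0.891], [-0.035, 0.073, 0.0, 0.891]]
(np.float64(698.1548562302422), np.float64(56.362677497125304), 117, -2.01)
```

Call:
move_arm(moves=[[0.097,-0.151,0.001,-1.929],[0.097,-0.151,0.001,-1.929],[0.097,-0.151,0.001,-1.929],[0.097,-0.151,0.001,-1.929],[0.097,-0.151,0.001,-1.929],[0.097,-0.151,0.001,-1.929],[0.097,-0.151,0.001,-1.929],[0.097,-0.151,0.001,-1.929],[0.097,-0.151,0.001,-1.929],[0.097,-0.151,0.001,-1.929],[0.097,-0.151,0.02,-1.929],[0.097,-0.151,0.04,-1.929]])

```text
clock: 19.9
eef_pos: [506.6, 40.0, 130.5]
eef_rot: [3.141, 0.002, 2.988]
wrist_force: [1.0, -1.1, -3.2]
finger_gap: 17.8
finger_force: 60.0
```

```bash
python3 - <<'E'
from h import *
print(sc(576,38,60,-.03));look(9)
E
```

```text
[ 0.001 -0.     0.018 -0.123]
wrist
1373 [404.8 220.8] [544. 118.] [535. 112.  48.]
308 [338.2 348.4] [677.  35.] [658.  37.  48.]
side
233 [396.7 165.9] [ 529. -416.] [ 507. -324.   76.]
178 [286.6 228.4] [666.  39.] [657.  58.  42.]
216 [290.1 247.4] [621. 106.] [612. 124.  43.]
230 [319.3 257.8] [544. 112.] [536. 131.  45.]
scene
203 [215.3 159.6] [ 483. -377.] [ 523. -343.   67.]
105 [354.6 226.8] [543. 117.] [557. 121.  43.]
117 [339.7 244.4] [620. 112.] [634. 116.  44.]
119 [308.3 246.6] [665.  46.] [675.  51.  41.]
20.05 [505.8  40.2 130. ] 2.979
```

Call:
move_arm(moves=[[0.001,0,0.01,-0.123],[0.001,0,0.018,-0.123],[0.001,0,0.018,-0.123]])

```text
clock: 20.35
eef_pos: [505.1, 40.7, 112.3]
eef_rot: [-3.142, -0.001, 3.1]
wrist_force: [0.6, -0.6, -2.3]
finger_gap: 17.7
finger_force: 60.0
```

Call:
move_arm(moves=[[0,0,0.03,0],[0,0,0.049,0],[0,0,0.054,0],[0,0,0.054,0],[-0.009,0,0.054,0],[-0.024,0,0.054,0],[-0.04,0,0.054,0],[-0.056,0,0.054,0],[-0.072,0,0.054,0],[-0.083,0,0.054,0],[-0.087,0,0.054,0],[-0.089,0,0.054,0]])

```text
clock: 21.55
eef_pos: [594.8, 37.7, 59.0]
eef_rot: [3.142, 0.001, 3.105]
wrist_force: [-0.8, 0.3, -1.9]
finger_gap: 17.3
finger_force: 60.0
```

```bash
python3 - <<'E'
from h import *
look(10)
E
```

```text
wrist
3264 [436.2 141.8] [542. 118.] [540. 111.  48.]
1254 [432.3 251.7] [621. 120.] [612. 112.  47.]
79 [400.6 268.7] [634.  97.] [626.  93.  42.]
1188 [325.4 353.5] [707.  39.] [683.  39.  54.]
side
235 [396.7 166. ] [ 529. -416.] [ 505. -321.   74.]
169 [278.  223.6] [696.  30.] [679.  59.  50.]
218 [290.  247.6] [621. 106.] [612. 124.  43.]
234 [319.1 258. ] [544. 112.] [534. 134.  45.]
scene
184 [215.2 160. ] [ 485. -376.] [ 531. -337.   70.]
101 [354.8 226.9] [543. 118.] [557. 121.  43.]
132 [339.6 243.8] [618. 110.] [635. 116.  48.]
66 [305.8 249.7] [678.  46.] [696.  54.  50.]
21.7 [594.1  37.7  58.7] 3.106
```

Ball D is in the scoop, at x≈688. Lifting, turning about the ball, then driving to the well.

Call:
move_arm(moves=[[0,0,-0.003,0],[0,0,-0.01,0],[0,0,-0.02,0],[0,0,-0.032,0],[0,0,-0.046,0],[0,0,-0.06,0],[0,0,-0.074,0],[0,0,-0.088,0],[0,0,-0.099,0],[0,0,-0.107,0],[0,0,-0.111,0],[0,0,-0.112,0]])

```text
clock: 22.9
eef_pos: [594.3, 37.7, 170.7]
eef_rot: [3.142, 0.0, 3.106]
wrist_force: [0.2, 0.3, -2.6]
finger_gap: 17.4
finger_force: 60.0
```

Call:
move_arm(moves=[[0,0.004,0,0.04],[-0.001,0.013,0,0.139],[-0.003,0.024,0,0.257],[-0.007,0.036,0,0.396],[-0.013,0.048,0,0.535],[-0.021,0.059,0,0.673],[-0.029,0.068,0,0.812],[-0.039,0.076,0,0.95],[-0.05,0.083,0,1.089]])

```text
clock: 23.8
eef_pos: [647.3, 119.3, 169.7]
eef_rot: [-3.141, -0.0, 2.011]
wrist_force: [0.3, -0.6, -3.1]
finger_gap: 17.6
finger_force: 60.0
```

Call:
move_arm(moves=[[-0.001,0.013,0,0.139],[-0.004,0.026,0,0.277],[-0.008,0.038,0,0.416],[-0.014,0.049,0,0.554],[-0.022,0.06,0,0.693],[-0.029,0.068,0,0.812],[-0.033,0.072,0,0.871],[-0.035,0.073,0,0.891],[-0.035,0.073,0,0.891]])

```text
clock: 24.7
eef_pos: [728.1, 118.6, 169.7]
eef_rot: [-3.141, 0.0, 1.126]
wrist_force: [-0.0, -0.0, -2.0]
finger_gap: 17.5
finger_force: 60.0
```

```bash
python3 - <<'E'
from h import *
look(11)
E
```

```text
wrist
212 [220.3 228.2] [613. 123.] [620. 127.  42.]
95 [225.6 242.5] [610. 106.] [620. 113.  50.]
596 [161.4 258. ] [536. 121.] [548. 125.  46.]
87 [331.7 347.6] [657. -69.] [701.  40. 164.]
121 [336.4 364.4] [652. -94.] [699.  27. 165.]
side
235 [396.7 166. ] [ 529. -416.] [ 507. -325.   72.]
197 [289.7 247.9] [621. 108.] [614. 125.  43.]
224 [319.2 258.2] [544. 113.] [535. 133.  43.]
scene
186 [215.5 160.3] [ 486. -374.] [ 531. -336.   71.]
71 [295.4 218.6] [592. -34.] [713.  37. 158.]
126 [355.2 225.4] [538. 116.] [555. 122.  46.]
24.85 [727.9 118.9 170.4] 1.127
```

Call:
move_arm(moves=[[-0.005,0,0,0],[-0.015,0,0,0],[-0.03,0,0,0],[-0.05,0,0,0],[-0.073,0,0,0],[-0.098,0,0,0],[-0.124,0,0,0],[-0.15,0,0,0],[-0.177,0,0,0],[-0.204,0,0,0],[-0.231,0,0,0],[-0.258,0,0,0]])

```text
clock: 26.05
eef_pos: [615.9, -115.6, 170.7]
eef_rot: [3.141, -0.0, 1.126]
wrist_force: [0.5, -0.3, -2.6]
finger_gap: 17.4
finger_force: 60.0
```

Call:
move_arm(moves=[[-0.027,0,0,0],[-0.057,0,0,0],[-0.057,0,0,0],[-0.057,0,0,0],[-0.057,0,0,0],[-0.057,0,0,0],[-0.027,0,0,0],[0.003,0,0,0],[0.003,0,0,0],[0.003,0,0,0]])

```text
clock: 27.05
eef_pos: [618.5, -110.6, 170.3]
eef_rot: [-3.141, 0.0, 1.128]
wrist_force: [0.1, -0.9, -3.1]
finger_gap: 17.6
finger_force: 60.0
```

```bash
python3 - <<'E'
from h import *
look(12)
E
```

```text
wrist
921 [130.9  10.5] [536. 113.] [542. 105.  46.]
182 [340.5 348.2] [ 557. -304.] [ 570. -269.   70.]
side
251 [399.9 166.5] [ 519. -416.] [ 499. -330.   72.]
201 [290.2 248.1] [620. 108.] [609. 128.  44.]
213 [319.1 258.3] [543. 114.] [536. 131.  42.]
scene
97 [208.5 157.2] [ 484. -403.] [ 526. -366.   68.]
91 [225.5 158.3] [ 463. -354.] [ 507. -319.   69.]
99 [354.6 227.1] [544. 118.] [561. 123.  44.]
120 [339.9 244.3] [619. 112.] [635. 116.  44.]
27.2 [ 618.2 -112.   170.4] 1.125
```

```bash
python3 - <<'E'
from h import *
c=np.array([571.7,48.2]);th=.8
print(sc(*c,117,th))
o=c+86*np.array([np.cos(th),np.sin(th)])
a,b,e=turnrows(o,th,-1.86,[.015,.05,.1,.15,.2,.25,.3,.35,.4,.45,.5,.55,.6,.65,.7,.75,.8,.85,.9,.95,.98,1,1,1])
print(a,b,e,sep="\n")
E
```

```text
[ 5.800e-02 -1.330e-01  1.000e-03 -2.816e+00]
[[-0.0, 0.004, 0.0, 0.04], [-0.001, 0.012, 0.0, 0.133], [-0.003, 0.025, 0.0, 0.266], [-0.007, 0.037, 0.0, 0.399], [-0.013, 0.048, 0.0, 0.532], [-0.02, 0.058, 0.0, 0.665], [-0.028, 0.067, 0.0, 0.798], [-0.038, 0.075, 0.0, 0.931], [-0.048, 0.082, 0.0, 1.064], [-0.06, 0.088, 0.0, 1.197], [-0.072, 0.091, 0.0, 1.33], [-0.084, 0.093, 0.0, 1.463]]
[[-0.001, 0.012, 0.0, 0.133], [-0.003, 0.025, 0.0, 0.266], [-0.007, 0.037, 0.0, 0.399], [-0.013, 0.048, 0.0, 0.532], [-0.02, 0.058, 0.0, 0.665], [-0.028, 0.067, 0.0, 0.798], [-0.038, 0.075, 0.0, 0.931], [-0.048, 0.082, 0.0, 1.064], [-0.055, 0.086, 0.0, 1.144], [-0.06, 0.088, 0.0, 1.197], [-0.06, 0.088, 0.0, 1.197], [-0.06, 0.088, 0.0, 1.197]]
(np.float64(655.1822754500687), np.float64(150.11248079284144), 117, -1.86)
```

Call:
move_arm(moves=[[0.058,-0.133,0.001,-1.6],[0.058,-0.133,0.001,-1.6],[0.058,-0.133,0.001,-1.6],[0.058,-0.133,0.001,-1.6],[0.058,-0.133,0.001,-1.6],[0.058,-0.133,0.001,-1.6],[0.058,-0.133,0.001,-1.6],[0.058,-0.133,0.001,-1.6],[0.058,-0.133,0.001,-1.6],[0.058,-0.133,0.001,-1.6],[0.058,-0.133,0.001,-1.6],[0.058,-0.133,0.001,-1.6]])

```text
clock: 28.4
eef_pos: [523.2, -2.4, 169.6]
eef_rot: [-3.142, 0.0, 2.726]
wrist_force: [-1.0, 0.7, -1.3]
finger_gap: 17.6
finger_force: 60.0
```

Call:
move_arm(moves=[[0,0,0,-1.216],[0,0,0,-1.216],[0,0,0,-1.216],[0,0,0,-1.216],[0,0,0,-1.216],[0,0,0,-1.216],[0,0,0.02,-1.216],[0,0,0.04,-1.216],[0,0,0.057,-1.216],[0,0,0.057,-1.216],[0,0,0.057,-1.216],[0,0,0.057,-1.216]])

```text
clock: 29.6
eef_pos: [523.8, -2.0, 113.6]
eef_rot: [-3.14, 0.001, -2.343]
wrist_force: [-0.1, -0.0, -2.5]
finger_gap: 17.2
finger_force: 60.0
```

```bash
python3 - <<'E'
from h import *
look(13)
print(sc(571.7,48.2,60,.8))
E
```

```text
wrist
841 [327.8 351.8] [628. 117.] [615. 103.  48.]
side
247 [400.  166.5] [ 518. -417.] [ 495. -324.   75.]
199 [290.2 248. ] [620. 108.] [612. 124.  40.]
231 [319.1 257.8] [544. 112.] [536. 132.  45.]
scene
95 [208.6 157.2] [ 483. -402.] [ 525. -367.   66.]
88 [225.8 158.3] [ 462. -353.] [ 504. -321.   66.]
102 [354.6 227. ] [544. 117.] [556. 121.  39.]
126 [339.9 244.2] [619. 111.] [634. 116.  43.]
29.75 [523.6  -1.9 113.2] -2.342
[ 0.001  0.     0.001 -0.001]
```

Call:
move_arm(moves=[[0,0,0.03,0],[0,0,0.049,0],[0,0,0.055,0],[0,0,0.055,0],[-0.009,0,0.055,0],[-0.024,0,0.055,0],[-0.04,0,0.055,0],[-0.056,0,0.055,0],[-0.072,0,0.055,0],[-0.082,0,0.055,0],[-0.086,0,0.055,0],[-0.087,0,0.055,0]])

```text
clock: 30.95
eef_pos: [583.9, 60.7, 57.5]
eef_rot: [3.142, -0.0, -2.341]
wrist_force: [-0.1, -1.0, -2.7]
finger_gap: 17.7
finger_force: 60.0
```

```bash
python3 - <<'E'
from h import *
look(14)
E
```

```text
wrist
86 [444.3 236.7] [527. 131.] [528. 121.  43.]
304 [406.3 259.5] [558. 126.] [556. 115.  45.]
1261 [312.1 353.8] [665. 136.] [648. 120.  53.]
side
249 [400.  166.5] [ 518. -417.] [ 495. -327.   74.]
203 [275.2 244.9] [657. 112.] [644. 135.  48.]
229 [319.2 258.3] [543. 114.] [536. 131.  42.]
scene
96 [208.6 157.1] [ 483. -403.] [ 524. -368.   66.]
82 [225.7 158.7] [ 464. -352.] [ 501. -324.   63.]
128 [355.3 225.4] [538. 116.] [557. 123.  47.]
31.1 [583.7  60.3  57.5] -2.342
```

View pics/wrist14.png

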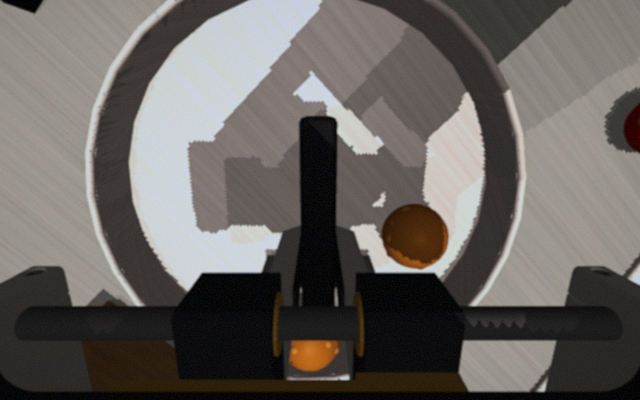

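The wrist view shows ball E in the scoop at (312,354), behind the lip; the last ball is at (415,236).

Call:
move_arm(moves=[[0,0,-0.003,0],[0,0,-0.01,0],[0,0,-0.02,0],[0,0,-0.032,0],[0,0,-0.046,0],[0,0,-0.06,0],[0,0,-0.074,0],[0,0,-0.088,0],[0,0,-0.099,0],[0,0,-0.107,0],[0,0,-0.111,0],[0,0,-0.112,0]])

```text
clock: 32.3
eef_pos: [583.9, 60.6, 169.6]
eef_rot: [-3.142, 0.0, -2.341]
wrist_force: [-0.0, 0.6, -2.6]
finger_gap: 17.6
finger_force: 60.0
```

Call:
move_arm(moves=[[0,0.004,0,0.04],[-0.001,0.012,0,0.133],[-0.003,0.025,0,0.266],[-0.007,0.037,0,0.399],[-0.013,0.048,0,0.532],[-0.02,0.058,0,0.665],[-0.028,0.067,0,0.798],[-0.038,0.075,0,0.931],[-0.048,0.082,0,1.064],[-0.06,0.088,0,1.197],[-0.072,0.091,0,1.33],[-0.084,0.093,0,1.463]])

```text
clock: 33.5
eef_pos: [575.6, 186.3, 168.8]
eef_rot: [-3.141, -0.001, 2.474]
wrist_force: [0.2, -0.2, -2.0]
finger_gap: 17.8
finger_force: 60.0
```

Call:
move_arm(moves=[[-0.001,0.012,0,0.133],[-0.003,0.025,0,0.266],[-0.007,0.037,0,0.399],[-0.013,0.048,0,0.532],[-0.02,0.058,0,0.665],[-0.028,0.067,0,0.798],[-0.038,0.075,0,0.931],[-0.048,0.082,0,1.064],[-0.055,0.086,0,1.144],[-0.06,0.088,0,1.197],[-0.06,0.088,0,1.197],[-0.06,0.088,0,1.197]])

```text
clock: 34.7
eef_pos: [676.9, 218.2, 168.8]
eef_rot: [-3.141, 0.0, 1.283]
wrist_force: [0.2, 0.1, -2.5]
finger_gap: 17.9
finger_force: 60.0
```

```bash
python3 - <<'E'
from h import *
look(15)
E
```

```text
wrist
283 [302.4 348.7] [602.  31.] [643. 142. 163.]
side
252 [400.  166.6] [ 518. -416.] [163. 955. 720.]
164 [319.4 257.3] [544. 110.] [537. 129.  43.]
scene
102 [208.5 157. ] [ 482. -403.] [ 526. -366.   68.]
81 [225.8 158.7] [ 464. -352.] [ 509. -317.   71.]
114 [346.6 217.8] [522.  84.] [658. 139. 164.]
34.85 [676.9 218.3 169.4] 1.283
```

Call:
move_arm(moves=[[-0.005,0,-0.001,0],[-0.015,0,-0.002,0],[-0.03,0,-0.002,0],[-0.05,0,-0.002,0],[-0.073,0,-0.002,0],[-0.098,0,-0.002,0],[-0.124,0,-0.002,0],[-0.15,0,-0.002,0],[-0.177,0,-0.002,0],[-0.204,0,-0.002,0],[-0.231,0,-0.002,0],[-0.258,0,-0.002,0]])

```text
clock: 36.05
eef_pos: [602.7, -30.8, 171.8]
eef_rot: [3.141, -0.0, 1.282]
wrist_force: [0.5, 0.1, -2.7]
finger_gap: 17.6
finger_force: 60.0
```

Call:
move_arm(moves=[[-0.027,0,0,0],[-0.054,0,0,0],[-0.081,0,0,0],[-0.108,0,0,0],[-0.138,0,0,0],[-0.138,0,0,0],[-0.138,0,0,0],[-0.138,0,0,0],[-0.108,0,0,0],[-0.078,0,0,0],[-0.078,0,0,0],[-0.078,0,0,0]])

```text
clock: 37.25
eef_pos: [581.5, -103.0, 171.5]
eef_rot: [3.141, 0.0, 1.284]
wrist_force: [0.4, 0.7, -1.7]
finger_gap: 17.7
finger_force: 60.0
```

```bash
python3 - <<'E'
from h import *
look(16)
E
```

```text
wrist
side
242 [399.5 166.2] [ 520. -418.] [ 497. -321.   76.]
213 [319.1 258.3] [543. 114.] [536. 131.  42.]
scene
96 [208.6 157.4] [ 484. -402.] [ 526. -366.   67.]
101 [224.1 158.1] [ 464. -359.] [ 509. -321.   70.]
109 [354.9 226.7] [543. 118.] [557. 121.  43.]
37.4 [ 581.3 -104.4  171.5] 1.282
```

View pics/side16.png

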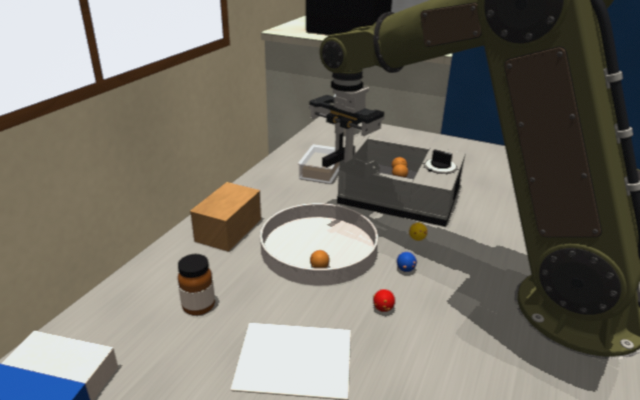

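Side view: two balls are visible in the well at (400,166), with the others hidden behind its wall. One ball remains in the pan at (319,258).

```bash
python3 - <<'E'
from h import *
c=np.array([588.4,57]);th=-3.9
print(sc(*c,119,th))
o=c+82*np.array([np.cos(th),np.sin(th)])
a,b,e=turnrows(o,th,-1.5,[.015,.05,.1,.15,.2,.25,.3,.35,.4,.45,.5,.55,.6,.65,.7,.75,.8,.85,.9,.95,.98,1,1,1])
print(a,b,e,sep="\n")
E
```

```text
[ 0.125  0.023 -0.     2.04 ]
[[-0.0, -0.003, -0.0, -0.036], [-0.001, -0.011, -0.0, -0.12], [-0.003, -0.022, -0.0, -0.24], [-0.006, -0.033, -0.0, -0.36], [-0.011, -0.043, -0.0, -0.48], [-0.016, -0.053, -0.0, -0.6], [-0.023, -0.062, -0.0, -0.72], [-0.031, -0.07, -0.0, -0.84], [-0.04, -0.077, -0.0, -0.96], [-0.05, -0.083, -0.0, -1.08], [-0.06, -0.088, -0.0, -1.2], [-0.071, -0.091, -0.0, -1.32]]
[[-0.001, -0.011, -0.0, -0.12], [-0.003, -0.022, -0.0, -0.24], [-0.006, -0.033, -0.0, -0.36], [-0.011, -0.043, -0.0, -0.48], [-0.016, -0.053, -0.0, -0.6], [-0.023, -0.062, -0.0, -0.72], [-0.031, -0.07, -0.0, -0.84], [-0.04, -0.077, -0.0, -0.96], [-0.046, -0.081, -0.0, -1.032], [-0.05, -0.083, -0.0, -1.08], [-0.05, -0.083, -0.0, -1.08], [-0.05, -0.083, -0.0, -1.08]]
(np.float64(509.75348291476024), np.float64(153.84309255199852), 117, -1.5)
```

Call:
move_arm(moves=[[0.125,0.023,0,1.6],[0.125,0.023,0,1.6],[0.125,0.023,0,1.6],[0.125,0.023,0,1.6],[0.125,0.023,0,1.6],[0.125,0.023,0,1.6],[0.125,0.023,0,1.6],[0.125,0.023,0,1.6],[0.125,0.023,0,1.6],[0.125,0.023,0,1.6],[0.125,0.023,0,1.6],[0.125,0.023,0,1.6]])

```text
clock: 38.6
eef_pos: [639.1, 8.6, 171.5]
eef_rot: [3.141, -0.0, -0.321]
wrist_force: [0.2, 0.2, -2.9]
finger_gap: 17.5
finger_force: 60.0
```

Call:
move_arm(moves=[[0,0,0,0.44],[0,0,0,0.44],[0,0,0.02,0.44],[0,0,0.04,0.44],[0,0,0.058,0.44],[0,0,0.058,0.44],[0,0,0.058,0.44],[0,0,0.058,0.44]])

```text
clock: 39.4
eef_pos: [639.6, 9.1, 114.8]
eef_rot: [-3.14, -0.001, -0.757]
wrist_force: [0.4, 0.1, -2.2]
finger_gap: 17.3
finger_force: 60.0
```

```bash
python3 - <<'E'
from h import *
look(17)
print(sc(588.4,57,60,-3.9),manip.read_state()["joints"][5])
E
```

```text
wrist
845 [308.9 351. ] [533. 124.] [547. 111.  48.]
side
250 [400.2 166.4] [ 518. -418.] [ 496. -328.   73.]
236 [319.1 258. ] [544. 113.] [535. 132.  43.]
scene
98 [224.7 157.9] [ 462. -357.] [ 506. -323.   70.]
85 [208.7 157.8] [ 486. -400.] [ 524. -368.   66.]
94 [354.8 227.4] [545. 118.] [557. 121.  39.]
39.55 [639.4   9.3 114.4] -0.758
[0.    0.    0.002 0.001] 2.285775707787572
```

Call:
move_arm(moves=[[0,0,0.03,0],[0,0,0.05,0],[0,0,0.0565,0],[0,0,0.0565,0],[-0.009,0,0.0565,0],[-0.024,0,0.0565,0],[-0.04,0,0.0565,0],[-0.055,0,0.0565,0],[-0.068,0,0.0565,0],[-0.078,0,0.0565,0],[-0.082,0,0.0565,0],[-0.084,0,0.0565,0]])

```text
clock: 40.75
eef_pos: [579.0, 66.5, 57.8]
eef_rot: [-3.141, -0.003, -0.758]
wrist_force: [5.7, -9.1, -0.2]
finger_gap: 17.5
finger_force: 60.0
```

```bash
python3 - <<'E'
from h import *
look(18)
E
```

```text
wrist
1094 [330.8 357. ] [491. 137.] [508. 123.  52.]
side
250 [400.2 166.4] [ 518. -418.] [ 497. -332.   72.]
168 [334.9 260.8] [508. 106.] [500. 132.  49.]
scene
100 [224.8 157.7] [ 461. -358.] [ 508. -322.   72.]
90 [208.5 157.5] [ 485. -402.] [ 528. -364.   70.]
139 [364.1 215.8] [492. 121.] [513. 129.  50.]
40.9 [579.   66.2  57.6] -0.758
```

View pics/wrist18.png

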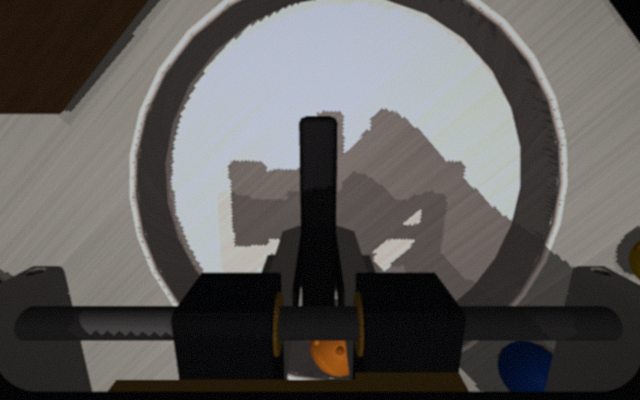

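The wrist view shows ball C in the scoop at (330,357). The lip is pressing lightly on the wall (~10 N), so I back off 2 mm and lift.

Call:
move_arm(moves=[[0.002,0,0,0],[0.002,0,-0.008,0],[0.002,0,-0.018,0],[0.002,0,-0.032,0],[0.002,0,-0.046,0],[0.002,0,-0.06,0],[0.002,0,-0.074,0],[0.002,0,-0.088,0],[0.002,0,-0.099,0],[0.002,0,-0.108,0],[0.002,0,-0.113,0],[0.002,0,-0.114,0]])

```text
clock: 42.1
eef_pos: [579.6, 65.7, 171.4]
eef_rot: [-3.141, -0.0, -0.758]
wrist_force: [-0.4, -0.1, -2.8]
finger_gap: 17.6
finger_force: 60.0
```

```bash
python3 - <<'E'
from h import *
look(19)
E
```

```text
wrist
side
247 [400.2 166.4] [ 518. -418.] [ 495. -326.   74.]
271 [337.3 219. ] [572. -56.] [494. 138. 160.]
scene
98 [224.6 157.7] [ 461. -359.] [ 501. -327.   66.]
89 [208.4 157.6] [ 485. -402.] [ 525. -367.   66.]
149 [367.  181.8] [354.  69.] [512. 127. 163.]
42.25 [579.3  65.7 170.4] -0.758
```

```bash
python3 - <<'E'
from h import *
b=np.array([503,123.]);th=-3.9;o=np.array([528.8,113.9]);A=[]
for f in[.015,.05,.1,.15,.2,.25,.3,.35,.4,.45,.5,.55,.6,.65,.7,.75,.8,.85,.9,.95,.98,1,1,1]:
    a=f*2.4; M=np.array([[np.cos(a),-np.sin(a)],[np.sin(a),np.cos(a)]]); A.append((*(b+M@(o-b)),118,th+a))
print(rows((*o,118,th),A[:12]),rows(A[11],A[12:]),A[-1],sep="\n")
E
```

```text
[[-0.0, -0.003, -0.0, -0.036], [-0.002, -0.011, -0.0, -0.12], [-0.005, -0.022, -0.0, -0.24], [-0.01, -0.033, -0.0, -0.36], [-0.016, -0.043, -0.0, -0.48], [-0.023, -0.052, -0.0, -0.6], [-0.031, -0.06, -0.0, -0.72], [-0.04, -0.067, -0.0, -0.84], [-0.05, -0.073, -0.0, -0.96], [-0.06, -0.078, -0.0, -1.08], [-0.071, -0.081, -0.0, -1.2], [-0.082, -0.084, -0.0, -1.32]]
[[-0.002, -0.011, -0.0, -0.12], [-0.005, -0.022, -0.0, -0.24], [-0.01, -0.033, -0.0, -0.36], [-0.016, -0.043, -0.0, -0.48], [-0.023, -0.052, -0.0, -0.6], [-0.031, -0.06, -0.0, -0.72], [-0.04, -0.067, -0.0, -0.84], [-0.05, -0.073, -0.0, -0.96], [-0.056, -0.076, -0.0, -1.032], [-0.06, -0.078, -0.0, -1.08], [-0.06, -0.078, -0.0, -1.08], [-0.06, -0.078, -0.0, -1.08]]
(np.float64(490.1219570820514), np.float64(147.137232869645), 118, -1.5)
```

Call:
move_arm(moves=[[0,-0.003,0,-0.036],[-0.002,-0.011,0,-0.12],[-0.005,-0.022,0,-0.24],[-0.01,-0.033,0,-0.36],[-0.016,-0.043,0,-0.48],[-0.023,-0.052,0,-0.6],[-0.031,-0.06,0,-0.72],[-0.04,-0.067,0,-0.84],[-0.05,-0.073,0,-0.96],[-0.06,-0.078,0,-1.08],[-0.071,-0.081,0,-1.2],[-0.082,-0.084,0,-1.32]])

```text
clock: 43.45
eef_pos: [577.3, 183.5, 170.2]
eef_rot: [-3.141, 0.001, 0.567]
wrist_force: [-0.4, -0.2, -2.1]
finger_gap: 17.5
finger_force: 60.0
```

Call:
move_arm(moves=[[-0.002,-0.011,0,-0.12],[-0.005,-0.022,0,-0.24],[-0.01,-0.033,0,-0.36],[-0.016,-0.043,0,-0.48],[-0.023,-0.052,0,-0.6],[-0.031,-0.06,0,-0.72],[-0.04,-0.067,0,-0.84],[-0.05,-0.073,0,-0.96],[-0.056,-0.076,0,-1.032],[-0.06,-0.078,0,-1.08],[-0.06,-0.078,0,-1.08],[-0.06,-0.078,0,-1.08]])

```text
clock: 44.65
eef_pos: [485.4, 217.1, 170.7]
eef_rot: [-3.141, 0.0, 1.64]
wrist_force: [0.3, 0.0, -2.9]
finger_gap: 17.6
finger_force: 60.0
```

```bash
python3 - <<'E'
from h import *
look(20)
E
```

```text
wrist
693 [332.7 359.9] [519.  -0.] [502. 127. 167.]
side
250 [400.2 166.4] [ 518. -418.] [ 496. -329.   73.]
scene
96 [208.6 157.1] [ 483. -403.] [ 523. -369.   65.]
102 [224.5 157.3] [ 460. -360.] [ 505. -324.   69.]
116 [366.6 183.9] [364.  72.] [524. 129. 165.]
44.8 [485.6 217.1 170.8] 1.641
```

Call:
move_arm(moves=[[-0.005,0,0,0],[-0.015,0,0,0],[-0.03,0,0,0],[-0.05,0,0,0],[-0.073,0,0,0],[-0.098,0,0,0],[-0.124,0,0,0],[-0.15,0,0,0],[-0.177,0,0,0],[-0.204,0,0,0],[-0.231,0,0,0],[-0.258,0,0,0]])

```text
clock: 46.0
eef_pos: [503.3, -42.5, 171.1]
eef_rot: [3.142, 0.0, 1.641]
wrist_force: [0.8, 1.6, -2.2]
finger_gap: 17.9
finger_force: 60.0
```

Call:
move_arm(moves=[[-0.027,0,0,0],[-0.054,0,0,0],[-0.085,0,0,0],[-0.12,0,0,0],[-0.12,0,0,0],[-0.12,0,0,0],[-0.12,0,0,0],[-0.09,0,0,0],[-0.055,0,0,0],[-0.055,0,0,0],[-0.055,0,0,0],[-0.02,0,-0.03,0]])

```text
clock: 47.2
eef_pos: [503.9, -61.8, 198.3]
eef_rot: [-3.136, -0.001, 1.639]
wrist_force: [0.6, 0.4, -2.2]
finger_gap: 17.4
finger_force: 60.0
```

```bash
python3 - <<'E'
from h import *
look(21)
E
```

```text
wrist
side
240 [400.9 166.4] [ 516. -419.] [ 496. -328.   73.]
scene
123 [208.7 159. ] [ 491. -396.] [ 531. -362.   65.]
110 [224.7 157. ] [ 458. -360.] [ 502. -326.   67.]
47.35 [505.8 -59.8 202.5] 1.643
```

```bash
python3 - <<'E'
from h import *
print(rel(470,-400,290,1.641))
E
```

```text
[-0.337 -0.06  -0.087  0.002]
```

Call:
move_arm(moves=[[-0.04,-0.01,-0.02,0],[-0.08,-0.02,-0.06,0],[-0.12,-0.03,-0.087,0],[-0.16,-0.04,-0.087,0],[-0.2,-0.05,-0.087,0],[-0.24,-0.06,-0.087,0],[-0.28,-0.06,-0.087,0],[-0.31,-0.06,-0.087,0],[-0.337,-0.06,-0.087,0],[-0.337,-0.06,-0.087,0],[-0.337,-0.06,-0.087,0]])

```text
clock: 48.45
eef_pos: [468.4, -401.4, 286.6]
eef_rot: [-3.14, -0.001, 1.64]
wrist_force: [0.6, 1.0, -2.5]
finger_gap: 17.2
finger_force: 60.0
```

```bash
python3 - <<'E'
from h import *
look(22)
c=cam("wrist")
for b in balls(c,53):print(b)
E
```

```text
wrist
1166 [348.4  22.4] [ 494. -213.] [ 491. -225.   75.]
1103 [427.8  68. ] [ 603. -260.] [ 586. -267.   76.]
669 [342.  119.8] [ 497. -332.] [ 493. -331.   75.]
899 [397.5 149.9] [ 577. -368.] [ 565. -362.   73.]
848 [351.3 157.2] [ 514. -382.] [ 509. -376.   73.]
side
121 [379.3 160.6] [ 589. -427.] [ 565. -347.   69.]
244 [400.9 166.5] [ 516. -418.] [ 495. -325.   75.]
scene
154 [208.3 157. ] [ 483. -404.] [ 523. -369.   64.]
122 [224.9 156. ] [ 454. -363.] [ 500. -328.   68.]
48.6 [ 469.1 -400.1  287.9] 1.642
(np.int32(1161), array([347.7,  23.6]), array([ 493., -220.]))
(np.int32(1095), array([426.7,  69.2]), array([ 594., -263.]))
(np.int32(628), array([341.5, 120.5]), array([ 495., -332.]))
(np.int32(887), array([396.4, 150.7]), array([ 571., -365.]))
(np.int32(843), array([350.9, 157.7]), array([ 512., -379.]))
```

View pics/wrist22.png

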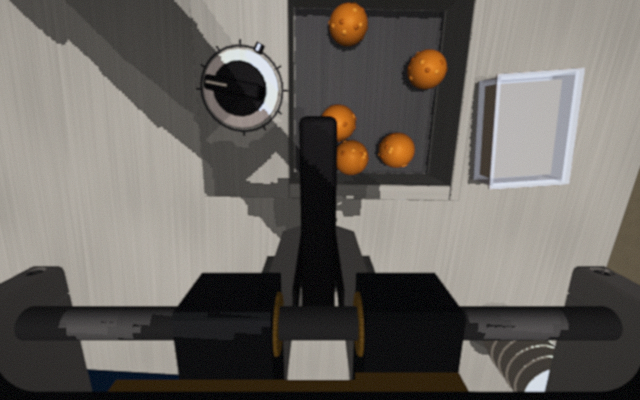

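The wrist view from above the well shows all five balls inside, at (348,22), (428,68), (342,120), (397,150) and (351,157). The knob is at (242,88), its pointer runs to the left, and the tab is at (258,47). Returning the scoop.

```bash
python3 - <<'E'
from h import *
print(rel(422.2,376.9,200,.318+np.pi))
c=cam("wrist");k=np.array([378.7,-305])
t=onz(c,258,47,118)[:2];p=onz(c,210,83,154)[:2];q=onz(c,242,90,154)[:2]
print(t,p,q,np.arctan2(*(t-k)[::-1]),np.linalg.norm(t-k),np.arctan2(*(p-q)[::-1]))
E
```

```text
[ 0.778  0.009  0.088 -1.817]
[ 399.15443831 -264.20390228] [ 361.52523573 -304.74346847] [ 391.59969586 -308.89405643] 1.1060435479860602 45.63666985651744 3.00444860647806
```

Call:
move_arm(moves=[[0.05,0,0,-0.1],[0.1,0,0,-0.25],[0.15,0,0,-0.4],[0.2,0,0,-0.55],[0.25,0,0,-0.7],[0.3,0,0,-0.85],[0.35,0,0,-1.0],[0.4,0,0,-1.15],[0.45,0,0,-1.3],[0.5,0,0,-1.45],[0.55,0,0,-1.6],[0.6,0,0,-1.7]])

```text
clock: 49.9
eef_pos: [425.6, 200.2, 288.5]
eef_rot: [3.142, 0.001, -2.935]
wrist_force: [0.7, 0.5, -2.8]
finger_gap: 17.3
finger_force: 60.0
```

```bash
python3 - <<'E'
from h import *
print(rel(422.2,376.9,100,.318+np.pi))
E
```

```text
[-0.033  0.174  0.189 -0.111]
```

Call:
move_arm(moves=[[-0.008,0.045,0,-0.05],[-0.017,0.09,0,-0.111],[-0.025,0.135,0,-0.111],[-0.033,0.174,0.03,-0.111],[-0.033,0.174,0.075,-0.111],[-0.033,0.174,0.12,-0.111],[-0.033,0.174,0.16,-0.111],[-0.033,0.174,0.189,-0.111],[-0.033,0.174,0.189,-0.111],[-0.033,0.174,0.189,-0.111]])

```text
clock: 50.9
eef_pos: [424.5, 375.4, 100.2]
eef_rot: [3.141, 0.001, -2.83]
wrist_force: [0.6, -0.5, -2.0]
finger_gap: 17.4
finger_force: 60.0
```

```bash
python3 - <<'E'
from h import *
print(rel(422.2,376.9,59.5,.318+np.pi))
for n in("side","wrist"):
    c=cam(n);P=cloud(c);z=P[...,2];f=c["frame"].astype(int)
    cv2.imwrite(f"pics/{n}23.png",c["frame"])
    if n=="side":
        # handle axis pitch: top points along heading
        m=(f.max(-1)<60)&(abs((P[...,0]-405)*-.313+(P[...,1]-371)*.95)<25)&(P[...,0]<425)&(P[...,0]>320)&(z>100)&(z<150)
        q=P[m]; a=q[:,0]*.95+q[:,1]*.313
        for lo in range(int(a.min()),int(a.max()),15):
            w=q[(a>=lo)&(a<lo+15)]
            if len(w)>5: print(lo,len(w),np.percentile(w[:,2],[5,95]).round(1))
E
```

```text
[ 0.002  0.002  0.041 -0.006]
448 133 [111.3 132.5]
463 139 [111.6 132.5]
478 131 [111.6 132.1]
493 79 [111.1 128.7]
508 20 [112.9 130. ]
```

View pics/side23.png

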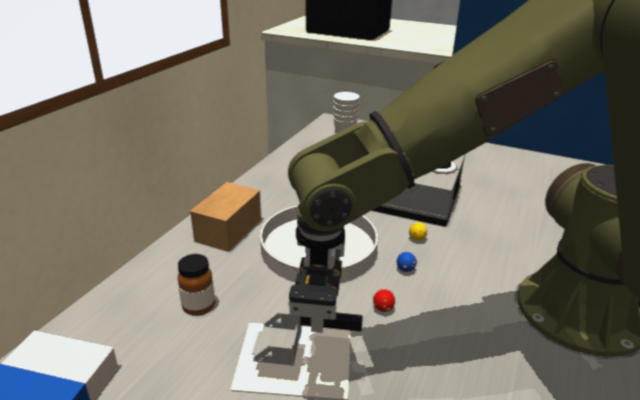

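Side view: the scoop is held level (handle top 132 all along) above the white rest, bowl at (275,340). Lowering and releasing.

Call:
move_arm(moves=[[0.002,0.002,0.02,-0.006],[0.002,0.002,0.033,-0.006],[0.002,0.002,0.039,-0.006],[0.002,0.002,0.041,-0.006],[0.002,0.002,0.0415,-0.006],[0.002,0.002,0.0415,-0.006]])

```text
clock: 51.6
eef_pos: [422.3, 376.5, 58.3]
eef_rot: [3.141, 0.001, -2.824]
wrist_force: [-1.9, -1.0, 2.3]
finger_gap: 17.6
finger_force: 60.0
```

Call:
move_arm(moves=[[0,0,0,0],[0,0,0,0],[0,0,0,0],[0,0,0,0],[0,0,0,0],[0,0,0,0],[0,0,0,0],[0,0,0,0]], jaw=0.07, squeeze=10)

```text
clock: 52.4
eef_pos: [421.9, 376.3, 57.5]
eef_rot: [3.142, 0.0, -2.824]
wrist_force: [-0.6, -0.1, 0.2]
finger_gap: 69.7
finger_force: 0.0
```

Call:
move_arm(moves=[[0,0,-0.02,0],[0,0,-0.06,0],[0,0,-0.1,0],[0,0,-0.15,0],[0,0,-0.19,0],[0,0,-0.19,0],[0,0,-0.19,0]])

```text
clock: 53.1
eef_pos: [421.9, 376.3, 247.7]
eef_rot: [3.141, 0.001, -2.824]
wrist_force: [-0.2, 0.7, -0.7]
finger_gap: 70.2
finger_force: 0.0
```

```bash
python3 - <<'E'
from h import *
c=cam("wrist");P=cloud(c);z=P[...,2];f=c["frame"].astype(int)
m=((f.max(-1)<60)&(z>75)&(z<105)).astype(np.uint8)
k,l,s,ce=cv2.connectedComponentsWithStats(m)
for i in range(1,k):
    if s[i,4]>800:q=l==i;print(s[i],rect(P[q][:,:2]),np.percentile(z[q],[5,50,95]))
a=.057; e=np.array([np.cos(a),np.sin(a)])
print(rel(378.7,-305,250,a), rel(378.7,-305,250,a+np.pi),manip.read_state()["joints"],manip.read_state()["eef_rot"])
E
```

```text
[ 588   82   52   63 2650] [258.8 649.2  62.6  38.9  32.9] [79.85298018 94.26532561 95.78074356]
[ 309  115   18   95 1495] [402.  369.2 102.4  18.   18.3] [88.03492216 89.61434728 90.93391124]
[ 0.253 -0.634 -0.003 -2.881] [ 0.253 -0.634 -0.003  0.26 ] [ 6.63575976e-01  3.06533014e-01  1.41690235e+00 -2.73228570e-06
  1.41929492e+00 -1.22443364e+00] [-3.14120391e+00 -1.06915831e-03 -2.82437916e+00]
```

```bash
python3 - <<'E'
from h import *
print(rel(490,-310,290,.057+np.pi))
E
```

```text
[ 0.149 -0.673 -0.043  0.26 ]
```

Call:
move_arm(moves=[[0.0,-0.04,-0.043,0],[0.01,-0.09,-0.043,0.02],[0.02,-0.14,-0.043,0.05],[0.03,-0.19,-0.043,0.08],[0.045,-0.24,-0.043,0.11],[0.06,-0.29,-0.043,0.14],[0.07,-0.335,-0.043,0.17],[0.08,-0.38,-0.043,0.2],[0.09,-0.425,-0.043,0.23],[0.1,-0.47,-0.043,0.26],[0.11,-0.515,-0.043,0.26],[0.12,-0.56,-0.043,0.26]])

```text
clock: 54.35
eef_pos: [482.0, -195.1, 288.8]
eef_rot: [3.14, -0.002, -3.085]
wrist_force: [1.0, 0.1, 0.7]
finger_gap: 70.0
finger_force: 0.0
```

Call:
move_arm(moves=[[0.01,-0.04,0,0],[0.02,-0.08,0,0],[0.029,-0.113,0,0],[0.029,-0.113,0,0],[0.029,-0.113,0,0]])

```text
clock: 54.85
eef_pos: [459.6, -307.8, 288.8]
eef_rot: [3.14, -0.002, -3.086]
wrist_force: [-0.1, -0.4, 0.2]
finger_gap: 69.8
finger_force: 0.0
```

```bash
python3 - <<'E'
from h import *
c=cam("wrist");f=c["frame"]
s=manip.read_state();print(s["eef_pos"],s["eef_rot"],s["joints"][5])
for p in((378.7,-305,154),):
    d=rot(c).T@(np.array(p)-c["origin"]);u=c["cx"]+c["fx"]*d[0]/d[2];v=c["cy"]+c["fy"]*d[1]/d[2];print(u,v)
u,v=int(u),int(v);y0,x0=max(v-70,0),max(u-80,0)
crop=cv2.resize(f[y0:y0+140,x0:x0+160],None,fx=4,fy=4,interpolation=cv2.INTER_CUBIC);cv2.imwrite("pics/knob.png",crop);print(x0,y0)
P=cloud(c);z=P[...,2];g=f.astype(int)
m=(g.max(-1)<90)&(z>146)&(z<162)&(abs(P[...,0]-379)<45)&(abs(P[...,1]+305)<45)
print("bar",m.sum(),rect(P[m][:,:2]),np.median(z[m]))
import pickle;pickle.dump({k:np.array(c[k]) for k in c},open("kc.pkl","wb"))
E
```

```text
[ 459.92445916 -307.17456071  289.23754058] [ 3.14009513e+00 -1.49548216e-03 -3.08447660e+00] -2.2830652164537333
325.26732972558057 106.59954916184164
245 36
bar 761 [ 380.  -307.4   14.    52.    83.3] 153.42600138485022
```

View pics/knob.png

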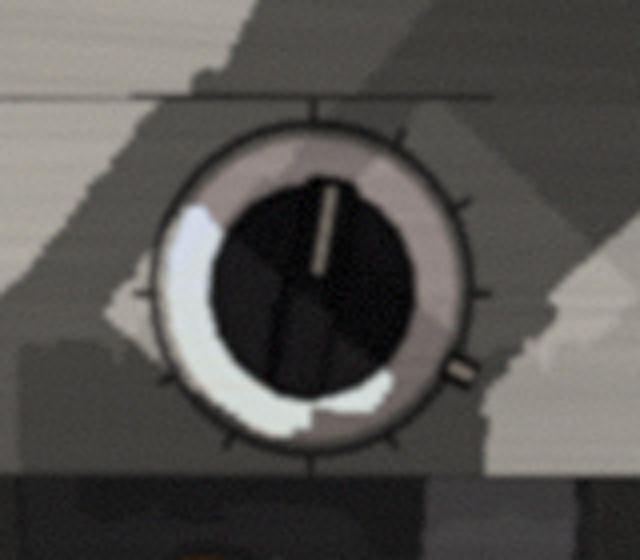

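```bash
python3 - <<'E'
from h import *
import pickle;c=pickle.load(open("kc.pkl","rb"))
t=onz(c,245+460/4,36+370/4,119)[:2];r=onz(c,245+312/4,36+288/4,112)[:2]
p=onz(c,245+332/4,36+188/4,154)[:2];q=onz(c,245+318/4,36+272/4,154)[:2]
k=np.array([380,-307.]);print(t,r,p,q)
for o in(k,r):print(np.arctan2(*(t-o)[::-1]),np.linalg.norm(t-o))
print("ptr",np.arctan2(*(p-q)[::-1]))
P=cloud(c);z=P[...,2];m=(z>114)&(z<126)&(np.linalg.norm(P[...,:2]-t,axis=-1)<12)
print("tab",m.sum(),P[m].mean(0))
print(rel(380,-307.2,200,-.117+np.pi),rel(380,-307.2,128,-.117+np.pi))
E
```

```text
[ 398.65483562 -265.13618956] [ 379.30588189 -306.42700682] [ 357.20439531 -303.71288475] [ 376.34894442 -305.87881903]
1.1516010515188524 45.832101375806516
1.1325812280773262 45.59949122455735
ptr 3.028935861283004
tab 122 [ 397.05745721 -269.44465111  116.88126645]
[0.08  0.004 0.089 0.174] [0.08  0.004 0.161 0.174]
```

Knob crop: the pointer line runs from (318,272) to (332,188), and the tab is at (460,370). Pointer is at 3.03 rad and tab at 1.14 rad, so about 1.885 rad clockwise.

Call:
move_arm(moves=[[0.04,0.002,0.03,0.1],[0.08,0.004,0.06,0.174],[0.08,0.004,0.089,0.174],[0.08,0.004,0.12,0.174],[0.08,0.004,0.145,0.174],[0.08,0.004,0.159,0.174],[0.08,0.004,0.159,0.174],[0.08,0.004,0.159,0.174]])

```text
clock: 55.7
eef_pos: [380.3, -307.7, 131.9]
eef_rot: [-3.142, 0.0, 3.026]
wrist_force: [-1.4, -0.2, 0.3]
finger_gap: 69.9
finger_force: 0.0
```

Call:
move_arm(moves=[[0,0,0,0],[0,0,0,0],[0,0,0,0],[0,0,0,0],[0,0,0,0],[0,0,0,0],[0,0,0,0],[0,0,0,0],[0,0,0,0],[0,0,0,0]], jaw=0.0, squeeze=20)

```text
clock: 56.7
eef_pos: [380.0, -307.3, 131.4]
eef_rot: [3.14, -0.0, 3.025]
wrist_force: [0.5, 7.7, 3.5]
finger_gap: 13.8
finger_force: 20.0
```

Call:
move_arm(moves=[[0,0,0,0.12],[0,0,0,0.26],[0,0,0,0.4],[0,0,0,0.54],[0,0,0,0.68],[0,0,0,0.82],[0,0,0,0.96],[0,0,0,1.1],[0,0,0,1.24],[0,0,0,1.38],[0,0,0,1.52],[0,0,0,1.66]])

```text
clock: 57.9
eef_pos: [379.3, -307.8, 131.4]
eef_rot: [-3.14, -0.001, 1.359]
wrist_force: [-6.1, 3.1, 4.2]
finger_gap: 13.7
finger_force: 20.0
```

Call:
move_arm(moves=[[0,0,0,0.12],[0,0,0,0.2],[0,0,0,0.225],[0,0,0,0.225],[0,0,0,0.225],[0,0,0,0.225],[0,0,0,0.225]])

```text
clock: 58.6
eef_pos: [379.2, -307.8, 131.4]
eef_rot: [-3.139, -0.0, 1.14]
wrist_force: [-6.2, 3.9, 5.3]
finger_gap: 13.8
finger_force: 20.0
```

Call:
move_arm(moves=[[0,0,0,0],[0,0,0,0],[0,0,0,0],[0,0,0,0],[0,0,0,0],[0,0,0,0],[0,0,-0.04,0],[0,0,-0.08,0],[0,0,-0.12,0],[0,0,-0.15,0],[0,0,-0.15,0]], jaw=0.07)

```text
clock: 59.7
eef_pos: [380.7, -309.0, 285.5]
eef_rot: [3.135, 0.002, 1.14]
wrist_force: [-0.0, 0.0, 0.0]
finger_gap: 70.0
finger_force: 0.0
```

```bash
python3 - <<'E'
from h import *
print(manip.read_state()["eef_rot"])
# view the knob: step back opposite tool x by 80
for n in("wrist","scene","side"):
    c=cam(n);f=c["frame"]
    P=cloud(c);z=P[...,2];g=f.astype(int)
    m=(g.max(-1)<90)&(z>146)&(z<162)&(abs(P[...,0]-379)<45)&(abs(P[...,1]+305)<45)
    print(n,"bar",m.sum(),rect(P[m][:,:2]) if m.sum()>20 else 0)
E
```

```text
[3.13525882e+00 2.14912839e-03 1.13978027e+00]
wrist bar 641 [ 379.6 -306.3   52.4   13.5   65.3]
scene bar 51 [ 382.7 -304.5   49.6   13.3   63.6]
side bar 66 [ 377.9 -300.4   50.2   14.6   63.7]
```

Call:
move_arm(moves=[[-0.04,0,-0.01,0],[-0.08,0,-0.02,0],[-0.08,0,-0.02,0],[-0.08,0,-0.02,0],[-0.08,0,-0.02,0]])

```text
clock: 60.35
eef_pos: [346.7, -380.1, 300.4]
eef_rot: [-3.14, -0.001, 1.14]
wrist_force: [-0.6, 0.4, 0.1]
finger_gap: 69.8
finger_force: 0.0
```

```bash
python3 - <<'E'
from h import *
c=cam("wrist");f=c["frame"]
crop=cv2.resize(f[0:200,200:440],None,fx=3,fy=3,interpolation=cv2.INTER_CUBIC);cv2.imwrite("pics/fin.png",crop)
for n in("scene","side"):
    c=cam(n)
    for b in balls(c,53):print(n,b)
c=cam("side");P=cloud(c);z=P[...,2];g=c["frame"].astype(int)
m=((g.max(-1)<60)&(z>80)&(z<95)&(np.hypot(P[...,0]-402,P[...,1]-370)<75));print(m.sum(),rect(P[m][:,:2]),np.percentile(z[m],95))
E
```

```text
scene (np.int32(143), array([207.8, 158. ]), array([ 515., -377.]))
scene (np.int32(118), array([225.1, 156.3]), array([ 483., -338.]))
scene (np.int32(82), array([414.2, 298.6]), array([712., 339.]))
side (np.int32(123), array([379.4, 160.5]), array([ 573., -376.]))
side (np.int32(243), array([400.9, 166.6]), array([ 503., -366.]))
side (np.int32(152), array([192.4, 280.5]), array([728., 327.]))
579 [401.6 374.9 101.8  17.1  18.4] 91.00143659710929
```

View pics/fin.png

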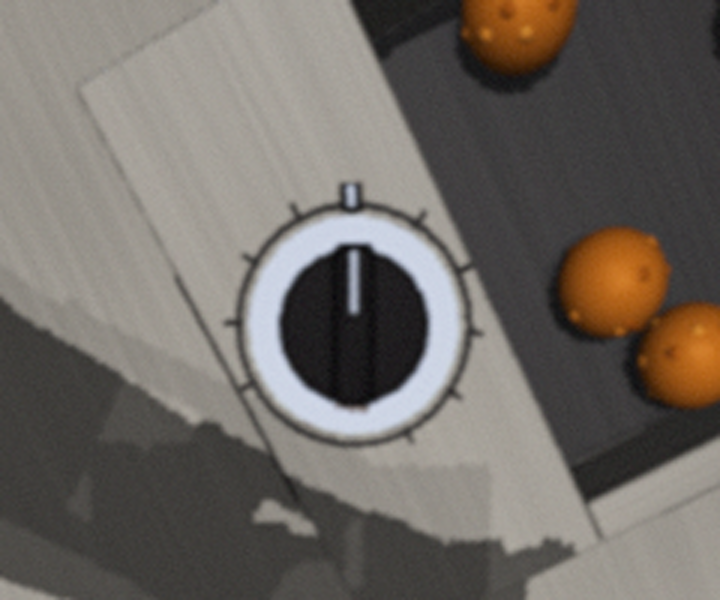

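The pointer line at (354,282) lines up with the tab at (351,195). The balls are at rest in the well, the scoop stands on its rest, and the robot is clear of everything. Handing in.

```bash
python3 -c "
from cell import manip
print(manip.sign_off())"
```

```text
the job is handed in; nothing more can be done
None
```

I handed the job in after about 60 s on the robot's clock: all five rice balls are in the well, the scoop is released upright on its rest, and the knob's pointer lines up with the tab in the last image; sign-off returned no verdict.

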